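Load pneumatic cylinders on an indexing table and mark the first

ROBOT

A 6-joint arm with a two-finger parallel gripper is mounted at the origin on the work surface. World frame = base frame: x ahead of the robot, y to its left, z up, the work surface at z = 0. Lengths are in m, angles in degrees, forces in N, time in s.
With the tool pointing down it reaches from about 0.375 to 0.9 m from the base axis. Payload 3.1 kg.
Tool frame: the origin (TCP) lies midway between the tips of the shut fingers; the grasp point (between the pads) lies 19 mm behind it; z points along the fingers, y is the direction in which the jaws open and shut (so a half turn about z gives the same grasp; the last joint's range is limited). The gripper opens to 87 mm and grips with 3 to 60 N. Pads are 19 mm wide; open, the fingers measure 117 mm over their backs; the gripper's body (75 mm by 190 mm) begins 51 mm behind the grasp point.
Start: joints at [66.549, 30.224, 82.088, -0, 67.689, -10.227], TCP at [0.143, 0.608, 0.223] pointing down, gripper open.
Joint ranges: [-176.69, 176.69], [-43.24, 126.21], [12.49, 139.97], [-82, 262], [0, 151.66], [-163.58, 163.58]. Speed limits (degrees/s): [159.86, 159.86, 180, 180, 180, 180].

INTERFACE

Orientations are given as a 3x3 rotation matrix whose columns are the frame's x, y, z axes.
In Python, from rig import bot gives the robot as it stands.
- The arm moves only by the tool carry_out, never from a script. Its arguments are lists of equal length, an entry for each row: "grip": the gripper's target within -1 to 1 (fully open at 1, half-way at 0, shut at -1); "slide": the shift along the tool's x, y, z in mm, a list of three; "twist": the turn, a rotation vector about the tool's x, y, z in rad, a list of three. In form: {"grip": [grip, ...], "slide": [[dx, dy, dz], ...], "twist": [[wx, wy, wz], ...]}. A call has 1 to 12 rows; each row shifts and turns the pose as measured when the row begins, along the tool's axes as they then stand; what a row does not reach is not made up. A row lasts 1/10 s, in which the tool goes at most 50 mm and 8.59 degrees, less where a joint would pass 70% of its speed; a pose out of reach is approached as far as the arm can. A call is refused whole if a number of a shift passes 50 or a number of a turn 0.15, either way. A call with a gripper value outside its range is refused whole. The fingers move at their own pace and stop on an object; the grip force is fixed at half the most. Time passes only in rows, so rows that do not move let the fingers close. It gives the time, the measured TCP pose, the force and the opening at its end, in the units of the state.
- bot.read_state(): the state, without advancing time (a new reading comes with each control period).
- bot.capture(name): name is "scene" or "top" or "wrist"; returns a dict with "color" (400x640x3 uint8, red, green, blue), "depth" (400x640 float32, m along the optical axis (not along the pixel's ray), 0 where there is no reading), "fx", "fy", "cx", "cy" (pixels), "position" and "rotation" of the camera in the world; the wrist camera has in their place "T_tool_cam" (4x4, takes a point from camera to tool coordinates, whose origin is the TCP and whose axes are the flange's). Camera axes: x right, y up, looking along -z (the intrinsics and any distortion apply to the point x, -y, -z); pixel columns grow to the right and rows downward; lengths in m; the calibration is good to about 2 mm. A picture is of the moment at which its call begins: read the wrist's pose just before it.
- bot.hand_in(): hands the job in, once; it reports no verdict.
The state is a dict: "time_s": time; "joint_positions": joint angles; "qvel": joint speeds; "tau": joint torques, N m; "position": TCP position; "tcp_rot": TCP orientation; "force": force on the tool from outside, world axes, zero at the start; "moment": the same for the moment, N m; "opening": opening from 0.0 (shut) to 1.0 (fully open).
Only numpy, scipy, OpenCV 4.12 (cv2) and the standard library are available. Lean on these libraries where they do the work, as an engineer would, in place of code of your own. Each camera call takes 0.05 s, during which the arm holds its last target.

TASK

Load every pneumatic cylinder that lies on the bench onto the marking station's turntable, one to a saddle with its piston rod pointing outwards, lowering each at the open front and letting its barrel settle into both V-blocks before you let go (do not drop it in), and indexing the turntable by its handle pegs to bring the next saddle round. The home saddle, the one beside the tongue on the rim, must be one of those filled. When all are loaded, index the turntable home, with the tongue at the fixed pointer, press the start button fully, and then index the table one position anticlockwise (seen from above), so that the home saddle stands under the marking head. Do not disturb the cardboard ring and the steel flange that stand near the station.

Things in the scene. Friction and masses are not known exactly. Their poses are not given: they have to be found in the camera images.
- station: Fixed bench marking station: grey base 380 x 370 x 30 mm with a horizontal steel turntable (350 mm diameter, top face 45 mm above the bench) that carries three saddles and three upright handle pegs, alternately every 60 degrees. Origin: on the bench under the turntable's upright axis; -x is its open front (loading side), where a small fixed pointer stands on the base edge; z up.
- guard (a point): Middle of the front edge of the station's clear fixed guard roof, on its top face, 178 mm above the bench and 30 mm behind the axis. The roof is 464 mm wide, runs 170 mm back from here, is 6 mm thick, and stands on posts and side bars; the marking head on it, over the saddle place 120 degrees anticlockwise from the front, reaches 235 mm. Saddles below it cannot be loaded from above.
- disc (a joint): Turntable angle, rad, positive anticlockwise from above, stops at -2.2 and 2.2. A spring index pulls it to rest at -2.094, 0 (home) or 2.094, tipping over half-way; turning takes 4 to 8 N at a handle peg. At the front: saddle1 at 0, saddle0 at 2.094, saddle2 at -2.094. It starts anywhere and snaps to a rest position within some seconds.
- hub (a point): Centre of the turntable on its axis, on the hub's top, 65 mm above the bench; its frame turns with the turntable: at home -x points to the front. Three upright round steel handle pegs, 18 mm diameter, 75 mm high (top 120 mm above the bench), stand 160 mm from the axis half-way between the saddles: in this frame at 0, 120 and 240 degrees from +x.
- start (a joint): Travel of the start button in m: 0 up, 0.006 fully pressed (spring, 5 N at the bottom); over 0.004 counts as pressed.
- start_top (a point): Centre of the top face of the round start button (36 mm diameter), which points up, on a grey console box 90 x 90 x 45 mm fixed on the bench.
- saddle0: One of three equal saddles, clockwise (seen from above) from saddle1: two black 45-degree V-blocks 14 mm thick, centred 33 mm either side of the origin along x; the middle 52 mm are open for fingers down to the turntable. Origin: centre of a seated cylinder, 108 mm from the turntable's axis, 45 mm above its top face. +x points radially outwards, z up.
- saddle1: One of three equal saddles, the home one, beside the flat tongue on the rim: two black 45-degree V-blocks 14 mm thick, centred 33 mm either side of the origin along x; the middle 52 mm are open for fingers down to the turntable. Origin: centre of a seated cylinder, 108 mm from the turntable's axis, 45 mm above its top face. +x points radially outwards, z up.
- saddle2: One of three equal saddles, anticlockwise from saddle1: two black 45-degree V-blocks 14 mm thick, centred 33 mm either side of the origin along x; the middle 52 mm are open for fingers down to the turntable. Origin: centre of a seated cylinder, 108 mm from the turntable's axis, 45 mm above its top face. +x points radially outwards, z up.
- cyl0_mid (a point): Centre of a pneumatic cylinder, 0.3 to 0.6 kg (None if absent; 2 or 3 are present): round aluminium barrel 40 mm diameter, 100 mm long, between dark square end caps 50 x 50 x 14 mm, on whose flats it lies, centre 25 mm up. x runs along the barrel to the rod end. Seated, the barrel lies in both V-blocks, the caps outside them (10 mm play each way).
- cyl0_rod (a point): Tip of the same cylinder's short piston rod (14 mm diameter, sticks 22 mm out of the cap at the +x end), 86 mm from the cylinder's centre.
- cyl1_mid (a point): Centre of a pneumatic cylinder, 0.3 to 0.6 kg (None if absent; 2 or 3 are present): round aluminium barrel 40 mm diameter, 100 mm long, between dark square end caps 50 x 50 x 14 mm, on whose flats it lies, centre 25 mm up. x runs along the barrel to the rod end. Seated, the barrel lies in both V-blocks, the caps outside them (10 mm play each way).
- cyl1_rod (a point): Tip of the same cylinder's short piston rod (14 mm diameter, sticks 22 mm out of the cap at the +x end), 86 mm from the cylinder's centre.
- cyl2_mid (a point): Centre of a pneumatic cylinder, 0.3 to 0.6 kg (None if absent; 2 or 3 are present): round aluminium barrel 40 mm diameter, 100 mm long, between dark square end caps 50 x 50 x 14 mm, on whose flats it lies, centre 25 mm up. x runs along the barrel to the rod end. Seated, the barrel lies in both V-blocks, the caps outside them (10 mm play each way).
- cyl2_rod (a point): Tip of the same cylinder's short piston rod (14 mm diameter, sticks 22 mm out of the cap at the +x end), 86 mm from the cylinder's centre.
- tape: Cardboard ring, 80 mm diameter, 48 mm high; bystander, to be left alone. Origin at its underside.
- flange: Steel flange, 90 mm diameter, 42 mm high; bystander, to be left alone. Origin at its underside.

How it is judged (in metres and radians):
On the way, in this order (a step that is already met when the one before it is completed fails the run):
1. every cylinder lies in a saddle, rod outwards, one of them in the home saddle, with the turntable home (((z of cyl0_mid in the frame of saddle0 between -0.004 and 0.004 m and y of cyl0_mid in the frame of saddle0 between -0.005 and 0.005 m and horizontal distance between cyl0_mid and saddle0 below 0.014 m and x of cyl0_rod in the frame of saddle0 above 0.06 m) or (z of cyl0_mid in the frame of saddle1 between -0.004 and 0.004 m and y of cyl0_mid in the frame of saddle1 between -0.005 and 0.005 m and horizontal distance between cyl0_mid and saddle1 below 0.014 m and x of cyl0_rod in the frame of saddle1 above 0.06 m) or (z of cyl0_mid in the frame of saddle2 between -0.004 and 0.004 m and y of cyl0_mid in the frame of saddle2 between -0.005 and 0.005 m and horizontal distance between cyl0_mid and saddle2 below 0.014 m and x of cyl0_rod in the frame of saddle2 above 0.06 m)) and ((z of cyl1_mid in the frame of saddle0 between -0.004 and 0.004 m and y of cyl1_mid in the frame of saddle0 between -0.005 and 0.005 m and horizontal distance between cyl1_mid and saddle0 below 0.014 m and x of cyl1_rod in the frame of saddle0 above 0.06 m) or (z of cyl1_mid in the frame of saddle1 between -0.004 and 0.004 m and y of cyl1_mid in the frame of saddle1 between -0.005 and 0.005 m and horizontal distance between cyl1_mid and saddle1 below 0.014 m and x of cyl1_rod in the frame of saddle1 above 0.06 m) or (z of cyl1_mid in the frame of saddle2 between -0.004 and 0.004 m and y of cyl1_mid in the frame of saddle2 between -0.005 and 0.005 m and horizontal distance between cyl1_mid and saddle2 below 0.014 m and x of cyl1_rod in the frame of saddle2 above 0.06 m)) and ((z of cyl2_mid in the frame of saddle0 between -0.004 and 0.004 m and y of cyl2_mid in the frame of saddle0 between -0.005 and 0.005 m and horizontal distance between cyl2_mid and saddle0 below 0.014 m and x of cyl2_rod in the frame of saddle0 above 0.06 m) or (z of cyl2_mid in the frame of saddle1 between -0.004 and 0.004 m and y of cyl2_mid in the frame of saddle1 between -0.005 and 0.005 m and horizontal distance between cyl2_mid and saddle1 below 0.014 m and x of cyl2_rod in the frame of saddle1 above 0.06 m) or (z of cyl2_mid in the frame of saddle2 between -0.004 and 0.004 m and y of cyl2_mid in the frame of saddle2 between -0.005 and 0.005 m and horizontal distance between cyl2_mid and saddle2 below 0.014 m and x of cyl2_rod in the frame of saddle2 above 0.06 m)) and ((z of cyl0_mid in the frame of saddle1 between -0.004 and 0.004 m and y of cyl0_mid in the frame of saddle1 between -0.005 and 0.005 m and horizontal distance between cyl0_mid and saddle1 below 0.014 m and x of cyl0_rod in the frame of saddle1 above 0.06 m) or (z of cyl1_mid in the frame of saddle1 between -0.004 and 0.004 m and y of cyl1_mid in the frame of saddle1 between -0.005 and 0.005 m and horizontal distance between cyl1_mid and saddle1 below 0.014 m and x of cyl1_rod in the frame of saddle1 above 0.06 m) or (z of cyl2_mid in the frame of saddle1 between -0.004 and 0.004 m and y of cyl2_mid in the frame of saddle1 between -0.005 and 0.005 m and horizontal distance between cyl2_mid and saddle1 below 0.014 m and x of cyl2_rod in the frame of saddle1 above 0.06 m)) and value of joint disc between -0.08 and 0.08 rad), for 0.2 s.
2. the start button is pressed with the turntable home (value of joint start above 0.004 m and value of joint disc between -0.08 and 0.08 rad).
3. the turntable is indexed one position anticlockwise, all cylinders still in their saddles (((z of cyl0_mid in the frame of saddle0 between -0.004 and 0.004 m and y of cyl0_mid in the frame of saddle0 between -0.005 and 0.005 m and horizontal distance between cyl0_mid and saddle0 below 0.014 m and x of cyl0_rod in the frame of saddle0 above 0.06 m) or (z of cyl0_mid in the frame of saddle1 between -0.004 and 0.004 m and y of cyl0_mid in the frame of saddle1 between -0.005 and 0.005 m and horizontal distance between cyl0_mid and saddle1 below 0.014 m and x of cyl0_rod in the frame of saddle1 above 0.06 m) or (z of cyl0_mid in the frame of saddle2 between -0.004 and 0.004 m and y of cyl0_mid in the frame of saddle2 between -0.005 and 0.005 m and horizontal distance between cyl0_mid and saddle2 below 0.014 m and x of cyl0_rod in the frame of saddle2 above 0.06 m)) and ((z of cyl1_mid in the frame of saddle0 between -0.004 and 0.004 m and y of cyl1_mid in the frame of saddle0 between -0.005 and 0.005 m and horizontal distance between cyl1_mid and saddle0 below 0.014 m and x of cyl1_rod in the frame of saddle0 above 0.06 m) or (z of cyl1_mid in the frame of saddle1 between -0.004 and 0.004 m and y of cyl1_mid in the frame of saddle1 between -0.005 and 0.005 m and horizontal distance between cyl1_mid and saddle1 below 0.014 m and x of cyl1_rod in the frame of saddle1 above 0.06 m) or (z of cyl1_mid in the frame of saddle2 between -0.004 and 0.004 m and y of cyl1_mid in the frame of saddle2 between -0.005 and 0.005 m and horizontal distance between cyl1_mid and saddle2 below 0.014 m and x of cyl1_rod in the frame of saddle2 above 0.06 m)) and ((z of cyl2_mid in the frame of saddle0 between -0.004 and 0.004 m and y of cyl2_mid in the frame of saddle0 between -0.005 and 0.005 m and horizontal distance between cyl2_mid and saddle0 below 0.014 m and x of cyl2_rod in the frame of saddle0 above 0.06 m) or (z of cyl2_mid in the frame of saddle1 between -0.004 and 0.004 m and y of cyl2_mid in the frame of saddle1 between -0.005 and 0.005 m and horizontal distance between cyl2_mid and saddle1 below 0.014 m and x of cyl2_rod in the frame of saddle1 above 0.06 m) or (z of cyl2_mid in the frame of saddle2 between -0.004 and 0.004 m and y of cyl2_mid in the frame of saddle2 between -0.005 and 0.005 m and horizontal distance between cyl2_mid and saddle2 below 0.014 m and x of cyl2_rod in the frame of saddle2 above 0.06 m)) and ((z of cyl0_mid in the frame of saddle1 between -0.004 and 0.004 m and y of cyl0_mid in the frame of saddle1 between -0.005 and 0.005 m and horizontal distance between cyl0_mid and saddle1 below 0.014 m and x of cyl0_rod in the frame of saddle1 above 0.06 m) or (z of cyl1_mid in the frame of saddle1 between -0.004 and 0.004 m and y of cyl1_mid in the frame of saddle1 between -0.005 and 0.005 m and horizontal distance between cyl1_mid and saddle1 below 0.014 m and x of cyl1_rod in the frame of saddle1 above 0.06 m) or (z of cyl2_mid in the frame of saddle1 between -0.004 and 0.004 m and y of cyl2_mid in the frame of saddle1 between -0.005 and 0.005 m and horizontal distance between cyl2_mid and saddle1 below 0.014 m and x of cyl2_rod in the frame of saddle1 above 0.06 m)) and value of joint disc between 2.014 and 2.174 rad), for 0.2 s.
At the end, for the whole second after the job is handed in: Every cylinder present rests in a saddle of its own: barrel centre within 4 mm of seated height, 5 mm sideways and 14 mm in all, rod outwards; one of them in the home saddle; the turntable rests within 0.08 rad of one position anticlockwise of home (2.094); the start button is up again (all of step 3 and linear speed of each of cyl0, cyl1, cyl2 below 0.03 m/s and value of joint start below 0.002 m and velocity of joint disc between -0.05 and 0.05 rad/s); the robot touches nothing.
It fails at once if a cylinder is dropped onto the turntable (falls free faster than 0.7 m/s, some 3 cm) ((horizontal distance between cyl0_mid and station below 0.2 m and height (world z) of cyl0_mid above 0.093 m and linear speed of cyl0 above 0.7 m/s and contact force between the fingers and cyl0 below 0.01 N) or (horizontal distance between cyl1_mid and station below 0.2 m and height (world z) of cyl1_mid above 0.093 m and linear speed of cyl1 above 0.7 m/s and contact force between the fingers and cyl1 below 0.01 N) or (horizontal distance between cyl2_mid and station below 0.2 m and height (world z) of cyl2_mid above 0.093 m and linear speed of cyl2 above 0.7 m/s and contact force between the fingers and cyl2 below 0.01 N)).
It fails at once if a bystander is moved by more than 40 mm (distance of any of tape, flange from where it was at the start of the episode above 0.04 m).
Of cyl0, cyl1, cyl2 only 2 to 3 are there at a start; the rules pass over those that are not, and their reading is None.
At some moment in a run one of cyl0, cyl1, cyl2 may be knocked a few centimetres aside while the robot is not near it.
It also fails if it takes over 210 s, if anything falls off the work surface, if the arm or the gripper's body presses on something with over 40 N, if the wrist force passes 120 N, or if a joint passes its speed limit or range.

## Working session

There is one attempt and no reset: what is moved stays moved. The work goes in short steps, Python scripts to look and compute and a tool call to move; the robot and the scene stay as the last step left them, time stands still between calls to the robot, and variables do not carry over. Pictures are saved under pics/ and viewed, and the job is handed in when it is done.

Besides the shell and the picture viewer there is one more tool, called after "Request:" as name(argument=value, ...) on one line, values as JSON. carry_out: Moves the arm, as the interface text tells. Its arguments: {"type":"object","properties":{"grip":{"type":"array"},"slide":{"type":"array"},"twist":{"type":"array"}},"required":["grip","slide","twist"]}

```bash
ls; mkdir -p pics
cat > h.py <<'E'
import numpy as np, cv2
from rig import bot
def save(n,c): cv2.imwrite('pics/'+n+'.png',c['color'][:,:,::-1])
def cam(n):
    s=bot.read_state(); c=bot.capture(n)
    if 'T_tool_cam' in c:
        T=np.eye(4);T[:3,:3]=np.array(s['tcp_rot']);T[:3,3]=s['position'];T=T@np.array(c['T_tool_cam'])
        c['R']=T[:3,:3];c['p']=T[:3,3]
    else: c['R']=np.array(c['rotation']);c['p']=np.array(c['position'])
    return c
def plane(c,u,v,z):
    d=c['R']@np.array([(u-c['cx'])/c['fx'],-(v-c['cy'])/c['fy'],-1.]);return c['p']+d*(z-c['p'][2])/d[2]
def cloud(c):
    v,u=np.mgrid[:400,:640];d=c['depth']
    P=np.stack([(u-c['cx'])/c['fx']*d,-(v-c['cy'])/c['fy']*d,-d],-1)
    return P@c['R'].T+c['p']
def proj(c,P):
    q=(np.asarray(P)-c['p'])@c['R'];return c['cx']+c['fx']*q[0]/-q[2],c['cy']-c['fy']*q[1]/-q[2]
E
python3 - <<'E'
from h import *
s=bot.read_state();print({k:np.round(v,3) for k,v in s.items()})
for n in('scene','top','wrist'):
    c=cam(n);save(n+'0',c);print(n,[k for k in c if k not in('color','depth')],c['p'],c['R'].round(3).tolist(),c['fx'],c['fy'],c['cx'],c['cy'])
E
```

```text
pics
{'time_s': np.float64(0.0), 'joint_positions': array([ 6.6550e+01,  3.0278e+01,  8.2157e+01,  1.0000e-03,  6.7689e+01,
       -1.0227e+01]), 'qvel': array([-0.009, -0.   , -0.006,  0.146,  0.009,  0.077]), 'tau': array([  0.   , -44.004, -17.659,   0.063,   0.058,  -0.   ]), 'position': array([0.143, 0.608, 0.222]), 'tcp_rot': array([[-0.973,  0.229, -0.001],
       [ 0.229,  0.973, -0.002],
       [ 0.   , -0.002, -1.   ]]), 'force': array([ 0.158, -0.914, -0.01 ]), 'moment': array([ 0.068, -0.044, -0.022]), 'opening': np.float64(0.999)}
scene ['fx', 'fy', 'cx', 'cy', 'position', 'rotation', 'R', 'p'] [ 1.11485751 -0.21138119  1.08522958] [[0.304, -0.796, 0.523], [0.953, 0.252, -0.169], [0.003, 0.55, 0.835]] 432.13214429041676 432.13214429041676 318.3805332507718 193.63549305239837
top ['fx', 'fy', 'cx', 'cy', 'position', 'rotation', 'R', 'p'] [ 0.28527479 -0.0075249   1.6229715 ] [[0.018, 0.986, -0.168], [-1.0, 0.016, -0.012], [-0.009, 0.168, 0.986]] 512.3108691668692 512.3108691668692 315.88613431417116 205.88977188664637
wrist ['fx', 'fy', 'cx', 'cy', 'T_tool_cam', 'R', 'p'] [0.05977511 0.62658269 0.38255108] [[0.229, -0.928, -0.295], [0.973, 0.218, 0.071], [-0.001, -0.303, 0.953]] 282.31094892797955 282.31094892797955 317.02318883181874 199.68447067479494
```

View pics/scene0.png

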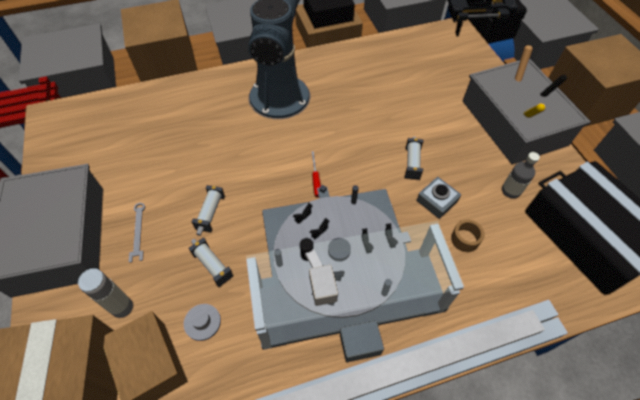

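View pics/top0.png

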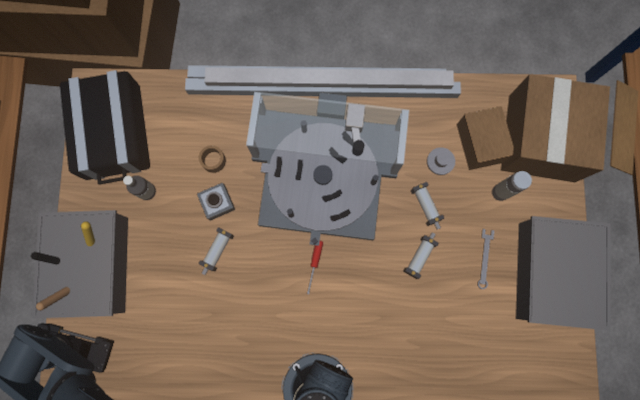

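View pics/wrist0.png

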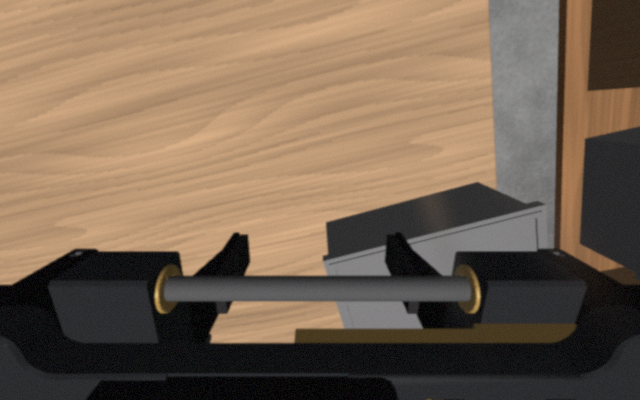

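The top view is a 2-D map, with image up = +x and image right = -y. It shows three cylinders at about (216,250), (427,205) and (421,256). The turntable is at (322,175), the button at (215,200), the tape at (211,159) and the flange at (440,160).

Run:
```python
from h import *
for n,(a,b,x,y) in dict(top=(60,300,180,480),scene=(130,370,180,480)).items():
    c=cam(n); im=cv2.resize(c['color'][a:b,x:y],None,fx=2.6,fy=2.5,interpolation=2);cv2.imwrite(f'pics/{n}1.png',im[:,:,::-1])
    P=cloud(c);np.save(n+'P.npy',P)
    if n=='top':
        for u,v in [(322,175),(216,250),(427,205),(421,256),(215,200),(211,159),(440,160),(330,100),(280,130),(360,130),(320,240),(263,225),(378,237)]: print((u,v),P[v,u].round(3))
s=bot.read_state();print(s['time_s'])
```

```text
(322, 175) [ 0.648 -0.006  0.067]
(216, 250) [0.411 0.319 0.039]
(427, 205) [ 0.563 -0.336  0.04 ]
(421, 256) [ 0.403 -0.312  0.05 ]
(215, 200) [0.563 0.324 0.067]
(211, 159) [ 0.713  0.36  -0.006]
(440, 160) [ 0.711 -0.381  0.032]
(330, 100) [ 0.85  -0.026  0.18 ]
(280, 130) [0.757 0.12  0.175]
(360, 130) [ 0.751 -0.113  0.203]
(320, 240) [ 0.45  -0.003  0.017]
(263, 225) [0.493 0.177 0.028]
(378, 237) [ 0.464 -0.187  0.   ]
0.25
```

View pics/top1.png

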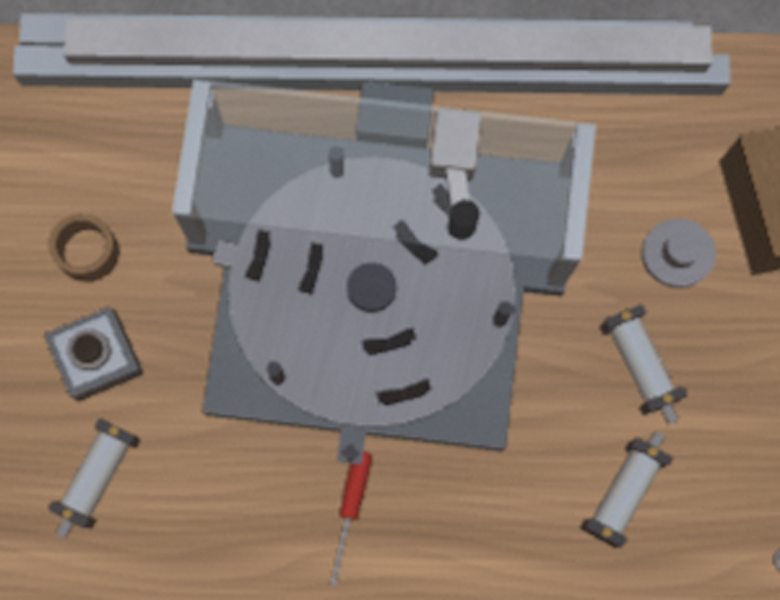

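View pics/scene1.png

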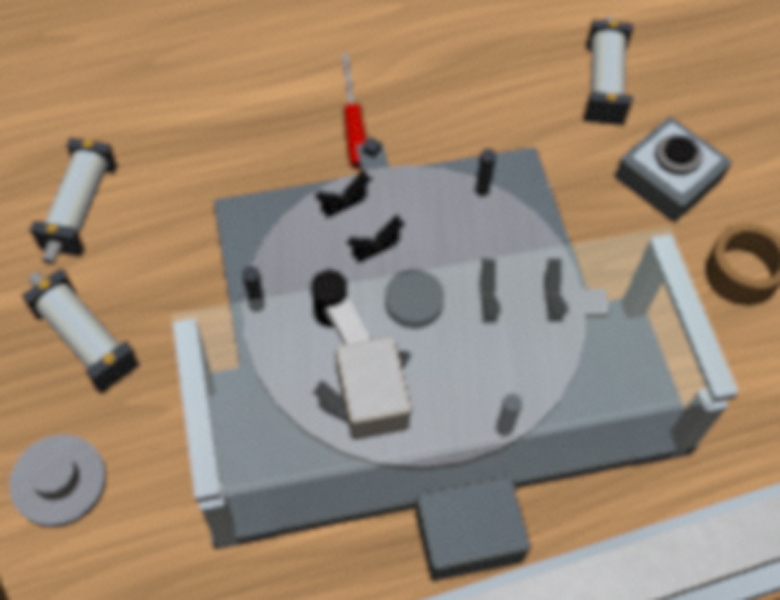

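The scene crop shows all three rods. The left cylinder's rod points towards the robot, the upper right one's also points towards the robot, and the lower right one's points away. The tongue is at image left and the disc is still turning. Next I'll measure the cylinders and station from the top depth, then move towards cylinder A at the left.

```bash
cat >> h.py <<'E'
def ori(P,lo,hi,ctr,r):
    m=(P[...,2]>lo)&(P[...,2]<hi)&(np.hypot(P[...,0]-ctr[0],P[...,1]-ctr[1])<r)
    Q=P[m]; 
    rect=cv2.minAreaRect((Q[:,:2]*1000).astype(np.float32))
    c=Q[:,:2].mean(0);w,V=np.linalg.eigh(np.cov((Q[:,:2]-c).T));d=V[:,1]
    return np.round(np.array(rect[0])/1000,4),np.round(rect[1],1),c.round(4),np.degrees(np.arctan2(d[1],d[0])).round(1),len(Q)
E
python3 - <<'E'
from h import *
P=np.load('topP.npy');S=np.load('sceneP.npy')
for k,ct in dict(A=(.411,.319),B=(.563,-.336),C=(.403,-.312)).items():
    print(k,ori(P,.02,.08,ct,.085),ori(S,.02,.08,ct,.085))
print(ori(P,.058,.1,(.563,.324),.06))
for n,X in(('t',P),('s',S)):
    m=(abs(X[...,2]-.065)<.006)&(np.hypot(X[...,0]-.648,X[...,1]+.006)<.05);Q=X[m]
    print(n,'hub',cv2.minEnclosingCircle((Q[:,:2]*1000).astype(np.float32)),Q.mean(0).round(4))
E
```

```text
A (array([0.4063, 0.3269]), array([ 49.9, 148.1]), array([0.4108, 0.322 ]), np.float64(154.1), 612) (array([0.4073, 0.3279]), array([ 50.3, 154.2]), array([0.4209, 0.3202]), np.float64(154.5), 582)
B (array([ 0.5594, -0.3416]), array([153.8,  50.2]), array([ 0.5659, -0.3357]), np.float64(-155.6), 605) (array([ 0.5604, -0.3398]), array([156.2,  52.7]), array([ 0.5735, -0.3353]), np.float64(-155.8), 847)
C (array([ 0.4116, -0.3184]), array([ 50.6, 147.4]), array([ 0.4061, -0.3134]), np.float64(150.8), 618) (array([ 0.4125, -0.3168]), array([ 50.9, 148.4]), array([ 0.4124, -0.312 ]), np.float64(149.9), 727)
(array([0.5692, 0.3304]), array([46.8, 48.6]), array([0.5678, 0.3305]), np.float64(161.5), 154)
t hub ((653.2515869140625, -5.971550464630127), 29.927255630493164) [ 0.6523 -0.0064  0.0637]
s hub ((626.6513671875, -4.025202751159668), 7.97932243347168) [ 0.6249 -0.0033  0.0656]
```

```bash
cat >> h.py <<'E'
def wrap(a): return (a+180)%360-180
def plan(p,yaw,n=None,s=None,full=None,grip=1.):
    """rows to reach p with tool-x yaw (deg), tool down"""
    st=bot.read_state();R=np.array(st['tcp_rot']);p0=np.array(st['position'])
    y0=np.degrees(np.arctan2(R[1,0],R[0,0]));dy=wrap(yaw-y0) if full is None else full
    tilt=np.cross(R[:,2],[0,0,-1]); tl=R.T@tilt
    d=np.array(p)-p0
    k=max(int(np.ceil(np.linalg.norm(d)/.045)),int(np.ceil(abs(dy)/8))) if n is None else n
    k=max(k,1);sl=[];tw=[]
    for i in range(k):
        a=np.radians(y0+dy*i/k)
        Ri=np.array([[np.cos(a),np.sin(a),0],[np.sin(a),-np.cos(a),0],[0,0,-1]])
        v=Ri.T@d/k*1000
        sl.append([round(float(x),1) for x in v]);tw.append([0,0,round(float(-np.radians(dy/k)),3)])
    tw[0][0]=round(float(tl[0]),3);tw[0][1]=round(float(tl[1]),3)
    print('t',round(float(st['time_s']),2),'pos',p0.round(4),'yaw',round(float(y0),2),'dyaw',round(float(dy),2),'d',(d*1000).round(1),'q',np.round(st['joint_positions'],1),'F',np.round(st['force'],1),'op',round(float(st['opening']),3))
    print('rows',k,'slide',sl,'twist',tw)
E
python3 -c "
from h import *
plan((.4165,.3225,.2),154)"
```

```text
t 0.25 pos [0.1428 0.6081 0.2221] yaw 166.78 dyaw -12.78 d [ 273.7 -285.6  -22.1] q [ 66.5  30.3  82.1  -0.   67.7 -10.2] F [-0.3  0.2 -0.7] op 0.997
rows 9 slide [[-36.9, -23.9, 2.5], [-37.4, -23.0, 2.5], [-38.0, -22.1, 2.5], [-38.5, -21.1, 2.5], [-39.1, -20.2, 2.5], [-39.5, -19.2, 2.5], [-40.0, -18.2, 2.5], [-40.4, -17.2, 2.5], [-40.9, -16.2, 2.5]] twist [[-0.001, -0.0, 0.025], [0, 0, 0.025], [0, 0, 0.025], [0, 0, 0.025], [0, 0, 0.025], [0, 0, 0.025], [0, 0, 0.025], [0, 0, 0.025], [0, 0, 0.025]]
```

Request:
carry_out(grip=[1,1,1,1,1,1,1,1,1,1,1], slide=[[-37,-24,2],[-37,-23,2],[-38,-22,2],[-38,-21,2],[-39,-20,2],[-39,-19,2],[-40,-18,2],[-40,-17,2],[-41,-16,2],[0,0,0],[0,0,0]], twist=[[0,0,0.025],[0,0,0.025],[0,0,0.025],[0,0,0.025],[0,0,0.025],[0,0,0.025],[0,0,0.025],[0,0,0.025],[0,0,0.025],[0,0,0],[0,0,0]])

```text
time_s: 1.35
position: [0.4253, 0.3153, 0.2027]
tcp_rot: [[-0.895, 0.445, 0.004], [0.445, 0.895, 0.004], [-0.001, 0.005, -1.0]]
force: [-0.2, 0.9, 0.1]
opening: 0.997
```

```bash
python3 -c "
from h import *
plan((.4165,.3225,.2),154)
c=cam('wrist');save('w1',c);P=cloud(c);np.save('wP.npy',P);print(ori(P,.015,.08,(.416,.322),.09))
c=cam('top');save('t2',c);im=c['color'][60:300,180:480];cv2.imwrite('pics/t2z.png',cv2.resize(im,None,fx=2.6,fy=2.5)[:,:,::-1])
"
```

```text
t 1.35 pos [0.4253 0.3153 0.2027] yaw 153.55 dyaw 0.45 d [-8.8  7.2 -2.7] q [ 24.4  24.3  97.2   0.2  58.2 -39.3] F [-0.2  0.9  0.1] op 0.997
rows 1 slide [[11.0, 2.5, 2.7]] twist [[0.005, 0.001, -0.008]]
(array([0.4047, 0.328 ]), array([ 49.9, 148.5]), array([0.408 , 0.3258]), np.float64(154.4), 4128)
```

View pics/w1.png

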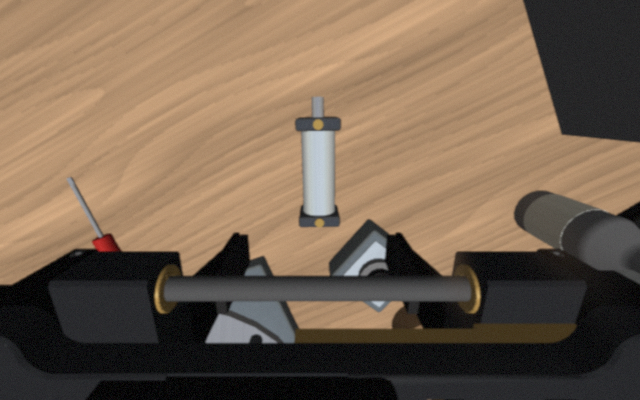

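View pics/t2z.png

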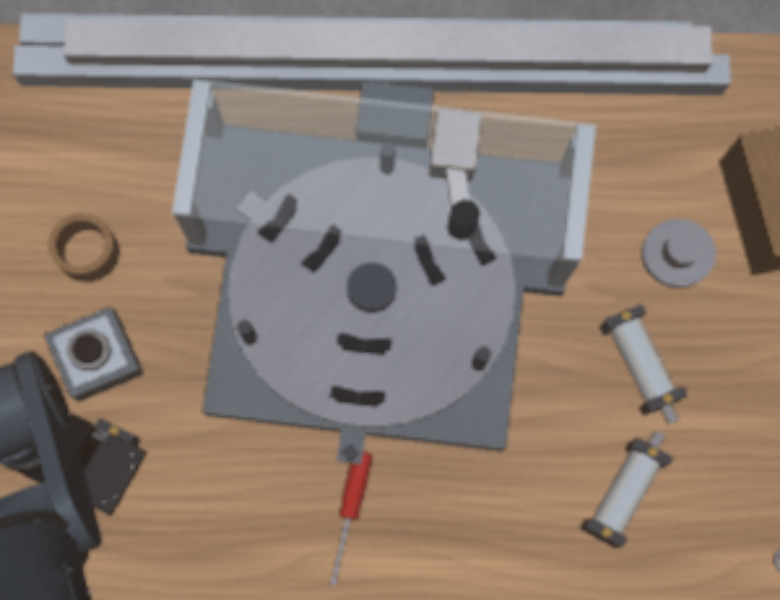

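The wrist view shows cylinder A at (318,172), with its rod at the top (318,105). In the top view the disc has settled with saddle2 at the front. I'll refine over A and descend.

```bash
python3 -c "
from h import *
plan((.4148,.323,.06),154.4)"
```

```text
t 1.45 pos [0.4247 0.3163 0.2029] yaw 153.7 dyaw 0.7 d [  -9.9    6.7 -142.9] q [ 24.5  24.3  97.2   0.1  58.2 -39.3] F [ 0.7 -0.1 -0.5] op 0.998
rows 4 slide [[3.0, 0.4, 35.7], [3.0, 0.4, 35.7], [3.0, 0.4, 35.7], [3.0, 0.4, 35.7]] twist [[0.006, 0.002, -0.003], [0, 0, -0.003], [0, 0, -0.003], [0, 0, -0.003]]
```

Request:
carry_out(grip=[1,1,1,1,1,1], slide=[[3,0.5,34],[3,0.5,34],[3,0.5,34],[2,0.5,30],[0,0,0],[0,0,0]], twist=[[0.006,0.002,-0.003],[0,0,-0.003],[0,0,-0.003],[0,0,-0.003],[0,0,0],[0,0,0]])

```text
time_s: 2.05
position: [0.4124, 0.332, 0.07]
tcp_rot: [[-0.908, 0.419, 0.006], [0.419, 0.908, 0.004], [-0.004, 0.006, -1.0]]
force: [-0.6, 0.3, -0.5]
opening: 0.999
```

```bash
python3 -c "
from h import *
plan((.4148,.323,.007),154.4)"
```

```text
t 2.05 pos [0.4124 0.332  0.07  ] yaw 155.23 dyaw -0.83 d [  2.4  -9.  -63. ] q [ 2.670e+01  3.640e+01  1.033e+02  1.000e-01  4.000e+01 -3.860e+01] F [-0.6  0.3 -0.5] op 0.999
rows 2 slide [[-3.0, -3.6, 31.5], [-3.0, -3.6, 31.5]] twist [[0.006, 0.004, 0.007], [0, 0, 0.007]]
```

Request:
carry_out(grip=[1,1,1,1,1], slide=[[-6,-7,0],[0,0,15],[0,0,15],[0,0,15],[0,0,0]], twist=[[0.006,0.004,0.014],[0,0,0],[0,0,0],[0,0,0],[0,0,0]])

```text
time_s: 2.55
position: [0.4209, 0.3255, 0.0327]
tcp_rot: [[-0.902, 0.431, 0.015], [0.431, 0.902, 0.007], [-0.01, 0.012, -1.0]]
force: [-1.0, 0.2, -0.1]
opening: 0.997
```

```bash
python3 -c "
from h import *
plan((.4148,.323,.007),154.4)"
```

```text
t 2.55 pos [0.4209 0.3255 0.0327] yaw 154.46 dyaw -0.06 d [ -6.1  -2.5 -25.7] q [ 25.7  40.3 104.1  -0.   34.7 -38.7] F [-1.   0.2 -0.1] op 0.997
rows 1 slide [[4.4, -4.9, 25.7]] twist [[0.012, 0.01, 0.001]]
```

Request:
carry_out(grip=[1,1,1,1], slide=[[4.4,-4.9,10],[0,0,10],[0,0,0],[0,0,0]], twist=[[0.012,0.01,0],[0,0,0],[0,0,0],[0,0,0]])

```text
time_s: 2.95
position: [0.4174, 0.3236, 0.0151]
tcp_rot: [[-0.902, 0.432, 0.006], [0.432, 0.902, 0.003], [-0.004, 0.005, -1.0]]
force: [-0.1, 0.3, 0.2]
opening: 1.003
```

```bash
python3 -c "
from h import *
plan((.4148,.323,.007),154.4)"
```

```text
t 2.95 pos [0.4174 0.3236 0.0151] yaw 154.41 dyaw -0.01 d [-2.6 -0.6 -8.1] q [ 25.7  42.1 104.5  -0.   33.  -38.7] F [-0.1  0.3  0.2] op 1.003
rows 1 slide [[2.1, -1.6, 8.1]] twist [[0.005, 0.004, 0.0]]
```

Request:
carry_out(grip=[1,1,-1,-1,-1,-1,-1,-1,-1,-1], slide=[[2,-1.6,8],[0,0,0],[0,0,0],[0,0,0],[0,0,0],[0,0,0],[0,0,0],[0,0,0],[0,0,0],[0,0,0]], twist=[[0.005,0.004,0],[0,0,0],[0,0,0],[0,0,0],[0,0,0],[0,0,0],[0,0,0],[0,0,0],[0,0,0],[0,0,0]])

```text
time_s: 3.95
position: [0.4152, 0.3233, 0.0071]
tcp_rot: [[-0.902, 0.432, 0.001], [0.432, 0.902, -0.0], [-0.0, 0.0, -1.0]]
force: [-0.5, -0.5, -0.7]
opening: 0.446
```

```bash
python3 -c "
from h import *
plan((.4148,.323,.2),154.4)
c=cam('wrist');save('w2',c)
P=np.load('wP.npy')
"
```

```text
t 3.95 pos [0.4152 0.3233 0.0071] yaw 154.43 dyaw -0.03 d [ -0.4  -0.3 192.9] q [ 25.7  43.  104.6  -0.   32.4 -38.7] F [-0.5 -0.5 -0.7] op 0.446
rows 5 slide [[0.0, -0.1, -38.6], [0.0, -0.1, -38.6], [0.0, -0.1, -38.6], [0.0, -0.1, -38.6], [0.0, -0.1, -38.6]] twist [[0.0, 0.0, 0.0], [0, 0, 0.0], [0, 0, 0.0], [0, 0, 0.0], [0, 0, 0.0]]
```

View pics/w2.png

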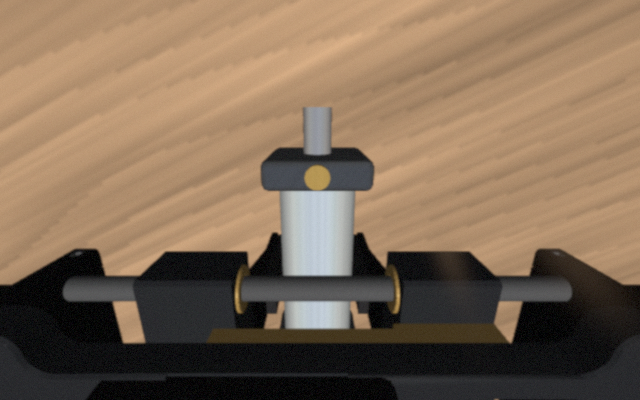

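Cylinder A is gripped (opening 39 mm), with the rod at the top at (317,107). While I lift, I'll locate the station from the top view.

Request:
carry_out(grip=[-1,-1,-1,-1,-1,-1,-1,-1,-1,-1], slide=[[0,0,-10],[0,0,-15],[0,0,-25],[0,0,-35],[0,0,-35],[0,0,-35],[0,0,-25],[0,0,-5],[0,0,0],[0,0,0]], twist=[[0,0,0],[0,0,0],[0,0,0],[0,0,0],[0,0,0],[0,0,0],[0,0,0],[0,0,0],[0,0,0],[0,0,0]])

```text
time_s: 5.0
position: [0.4083, 0.3201, 0.1959]
tcp_rot: [[-0.902, 0.432, -0.016], [0.432, 0.902, -0.008], [0.011, -0.014, -1.0]]
force: [-0.2, -0.6, -4.1]
opening: 0.451
```

```bash
python3 -c "
from h import *
plan((.52,.1,.2),172)
c=cam('top');save('t3',c);P=cloud(c);np.save('topP2.npy',P)
m=(abs(P[...,2]-.065)<.008)&(np.hypot(P[...,0]-.652,P[...,1]+.006)<.045);Q=P[m];hub=Q[:,:2].mean(0)
print('hub',cv2.minEnclosingCircle((Q[:,:2]*1000).astype(np.float32)),Q.mean(0).round(4),len(Q))
# disc edge by depth 0.045 vs base .03
h=np.array([.6525,-.006])
g=c['color'].astype(int).sum(2)
# black blobs on disc
m=((g<130)&(np.hypot(P[...,0]-h[0],P[...,1]-h[1])<.185)&(P[...,0]<.69)).astype(np.uint8)
n,l,s,ce=cv2.connectedComponentsWithStats(m)
for i in range(1,n):
  if s[i,4]>8:
    q=plane(c,*ce[i],.075); pz=P[l==i]; r=q[:2]-h; print(s[i],ce[i].round(1),'plane',q.round(4),'cloud',np.median(pz,0).round(4),'r',np.hypot(*r).round(4),'ang',np.degrees(np.arctan2(r[1],r[0])).round(1))
# pegs
m=((P[...,2]>.095)&(P[...,2]<.135)&(np.hypot(P[...,0]-h[0],P[...,1]-h[1])<.19)&(P[...,0]<.65)).astype(np.uint8)
n,l,s,ce=cv2.connectedComponentsWithStats(m)
for i in range(1,n):
  if s[i,4]>3:
    q=P[l==i].mean(0);r=q[:2]-h;print('peg',s[i],q.round(4),np.hypot(*r).round(4),np.degrees(np.arctan2(r[1],r[0])).round(1))
"
```

```text
t 5.0 pos [0.4083 0.3201 0.1959] yaw 154.42 dyaw 17.58 d [ 111.7 -220.1    4.1] q [ 25.7  24.6  98.2  -0.   58.3 -38.7] F [-0.2 -0.6 -4.1] op 0.451
rows 6 slide [[-32.6, -25.0, -0.7], [-31.3, -26.7, -0.7], [-29.9, -28.2, -0.7], [-28.4, -29.7, -0.7], [-26.9, -31.1, -0.7], [-25.2, -32.5, -0.7]] twist [[-0.014, -0.011, -0.051], [0, 0, -0.051], [0, 0, -0.051], [0, 0, -0.051], [0, 0, -0.051], [0, 0, -0.051]]
hub ((653.5791625976562, -6.751531600952148), 30.486637115478516) [ 0.6525 -0.0062  0.0635] 277
peg [271 188   6   7  36] [0.586  0.139  0.1158] 0.1595 114.6
peg [362 198   7   7  36] [ 0.5585 -0.1348  0.116 ] 0.1594 -126.1
```

Request:
carry_out(grip=[-1,-1,-1,-1,-1,-1,-1,-1,-1], slide=[[-20,-16,-1],[-31,-26,-1],[-31,-27,0],[-29,-28,0],[-28,-30,0],[-26,-31,0],[-12,-16,0],[0,0,0],[0,0,0]], twist=[[-0.014,-0.011,-0.05],[0,0,-0.05],[0,0,-0.05],[0,0,-0.05],[0,0,-0.05],[0,0,-0.05],[0,0,0],[0,0,0],[0,0,0]])

```text
time_s: 5.95
position: [0.5226, 0.0923, 0.1797]
tcp_rot: [[-0.991, 0.131, -0.033], [0.131, 0.991, -0.003], [0.032, -0.007, -0.999]]
force: [-0.4, 0.2, -4.4]
opening: 0.452
```

```bash
python3 -c "
from h import *
plan((.5453,.0045,.16),174.25)
c=cam('wrist');save('w3',c)
"
```

```text
t 5.95 pos [0.5226 0.0923 0.1797] yaw 172.45 dyaw 1.8 d [ 22.7 -87.8 -19.7] q [ -1.9  27.   96.8  -0.3  58.  -84.2] F [-0.4  0.2 -4.4] op 0.452
rows 3 slide [[-11.3, -28.0, 6.6], [-11.0, -28.1, 6.6], [-10.7, -28.3, 6.6]] twist [[-0.007, -0.032, -0.01], [0, 0, -0.01], [0, 0, -0.01]]
```

View pics/w3.png

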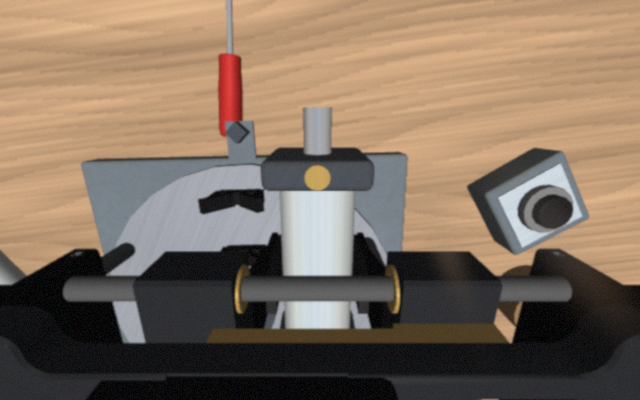

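```bash
python3 -c "
from h import *
c=cam('wrist');P=cloud(c)
a=plane(c,83,162,.03);b=plane(c,406,154,.03);print(a,b,a-b,np.hypot(*(a-b)[:2]),np.degrees(np.arctan2(*(a-b)[1::-1])),'front dir')
for u,v in [(200,205),(264,200),(212,197),(255,193),(232,200),(237,132)]: print((u,v),P[v,u].round(4),plane(c,u,v,.08).round(4))
g=c['color'].astype(int).sum(2);m=np.zeros_like(g,np.uint8);m[185:218,195:262]=(g[185:218,195:262]<110)
Q=P[m>0];print(Q.min(0),Q.max(0),np.median(Q,0),m.sum())
import sys
ys,xs=np.nonzero(m);print(cv2.minAreaRect(np.c_[xs,ys].astype(np.float32)))
cv2.imwrite('pics/w3z.png',cv2.resize(c['color'][100:260,60:420],None,fx=2.2,fy=2.2,interpolation=2)[:,:,::-1])
"
```

```text
[ 0.45410956 -0.1640517   0.03      ] [0.49206309 0.19337328 0.03      ] [-0.03795353 -0.35742498  0.        ] 0.3594344006597186 -96.06129656434109 front dir
(200, 205) [ 0.5068 -0.0205  0.0839] [ 0.5078 -0.0224  0.08  ]
(264, 200) [0.5186 0.0335 0.05  ] [0.5109 0.0406 0.08  ]
(212, 197) [ 0.502  -0.0101  0.0771] [ 0.5014 -0.0089  0.08  ]
(255, 193) [0.5062 0.0293 0.065 ] [0.5028 0.0333 0.08  ]
(232, 200) [0.5105 0.0044 0.0648] [0.5069 0.0098 0.08  ]
(237, 132) [0.4446 0.0179 0.0449] [0.4444 0.0279 0.08  ]
[ 0.44332247 -0.02130561  0.0497968 ] [0.51963267 0.10326834 0.3430842 ] [0.50789558 0.00450133 0.07320714] 997
((230.5439453125, 200.82937622070312), (21.335824966430664, 61.2721061706543), 88.91908264160156)
```

View pics/w3z.png

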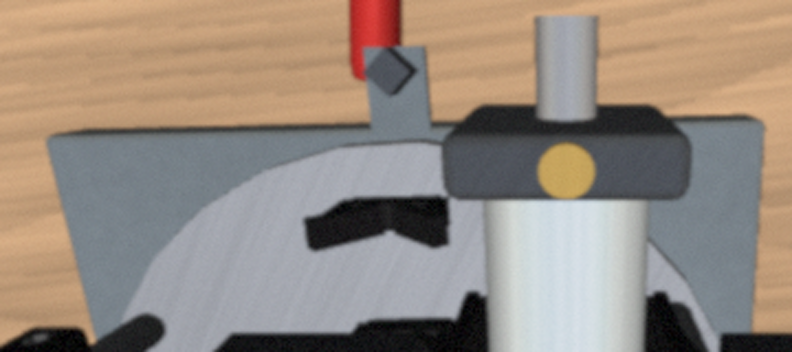

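Request:
carry_out(grip=[-1,-1,-1,-1,-1,-1], slide=[[-10,-26,0],[-10,-26,0],[-8,-22,0],[-3,-10,0],[0,0,0],[0,0,0]], twist=[[-0.007,-0.03,-0.01],[0,0,-0.01],[0,0,-0.01],[0,0,0],[0,0,0],[0,0,0]])

```text
time_s: 6.65
position: [0.5391, 0.0127, 0.178]
tcp_rot: [[-0.996, 0.088, -0.008], [0.088, 0.996, 0.004], [0.008, 0.004, -1.0]]
force: [-0.5, 0.3, -4.5]
opening: 0.452
```

```bash
python3 -c "
from h import *
plan((.5448,.005,.13),174.1)
"
```

```text
t 6.65 pos [0.5391 0.0127 0.178 ] yaw 174.95 dyaw -0.85 d [  5.7  -7.7 -48. ] q [-10.6  27.2  96.8   0.2  56.5 -95.7] F [-0.5  0.3 -4.5] op 0.452
rows 2 slide [[-3.2, -3.6, 24.0], [-3.2, -3.6, 24.0]] twist [[0.004, -0.008, 0.007], [0, 0, 0.007]]
```

Request:
carry_out(grip=[-1,-1,-1,-1,-1,-1], slide=[[-5,-7,5],[0,0,12],[0,0,12],[0,0,10],[0,0,0],[0,0,0]], twist=[[0.004,-0.01,0.014],[0,0,0],[0,0,0],[0,0,0],[0,0,0],[0,0,0]])

```text
time_s: 7.25
position: [0.5418, 0.0094, 0.1347]
tcp_rot: [[-0.995, 0.099, -0.0], [0.099, 0.995, 0.001], [0.0, 0.001, -1.0]]
force: [0.0, 0.2, -5.0]
opening: 0.45
```

```bash
python3 -c "
from h import *
plan((.5448,.005,.12),174.1)
c=cam('scene');cv2.imwrite('pics/s4.png',cv2.resize(c['color'][150:320,230:430],None,fx=3.5,fy=3.5,interpolation=2)[:,:,::-1])
c=cam('wrist');save('w4',c)
"
```

```text
t 7.25 pos [0.5418 0.0094 0.1347] yaw 174.32 dyaw -0.22 d [  3.   -4.4 -14.7] q [-10.9  31.   98.8   0.1  50.3 -95.2] F [ 0.   0.2 -5. ] op 0.45
rows 1 slide [[-3.4, -4.1, 14.7]] twist [[0.001, -0.0, 0.004]]
```

View pics/s4.png

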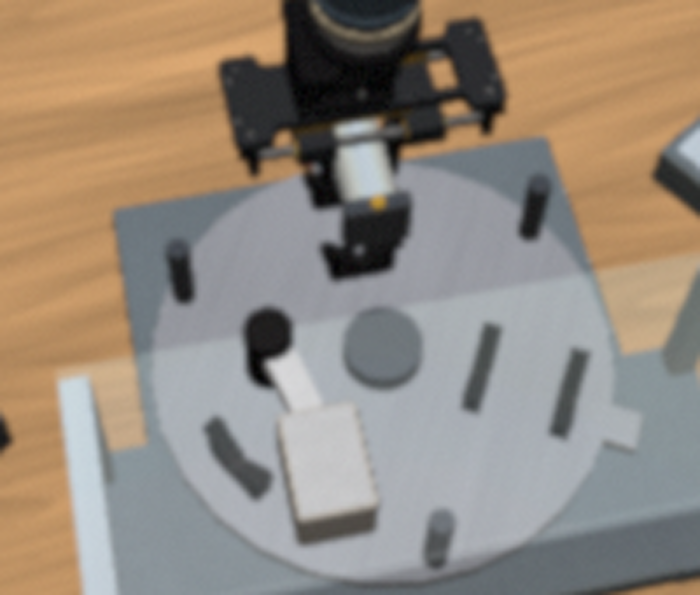

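View pics/w4.png

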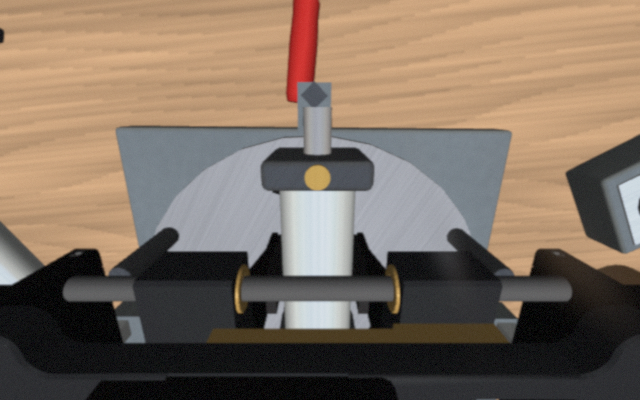

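```bash
python3 -c "
from h import *
c=cam('wrist');P=cloud(c)
a=plane(c,117,127,.03);b=plane(c,509,130,.03);print(a,b,np.hypot(*(a-b)[:2]),np.degrees(np.arctan2(*(a-b)[1::-1]))-90+360);m=(a+b)/2
print('mid',m,P[93,314],'disc front edge',plane(c,314,137,.045))
for ang in (174.1,):
  n=np.array([np.cos(np.radians(ang)),np.sin(np.radians(ang))]);print('line at hub',m[:2]-n*.18,'saddle lateral pt',m[:2]-n*.072)
for u,v in((172,236),(455,236)): print('peg top',plane(c,u,v,.12))
print(plane(c,317,107,.16-.007+.0),bot.read_state()['position'])
"
```

```text
[ 0.45381463 -0.16597298  0.03      ] [0.49226003 0.1906536  0.03      ] 0.3586928590686103 173.84710816959094
mid [0.47303733 0.01234031 0.03      ] [0.4436115  0.01594786 0.04500492] disc front edge [0.47932771 0.01225233 0.045     ]
line at hub [ 0.65208384 -0.00616235] saddle lateral pt [0.54465593 0.00493925]
peg top [ 0.52876823 -0.08947901  0.12      ]
peg top [0.54815508 0.10252569 0.12      ]
[0.45580837 0.01706291 0.153     ] [0.54219991 0.0091752  0.13538083]
```

Request:
carry_out(grip=[-1,-1,-1,-1,-1,-1,-1], slide=[[-3,-4,0],[0,0,0],[0,0,8],[0,0,8],[0,0,8],[0,0,8],[0,0,0]], twist=[[0,0,0.004],[0,0,0],[0,0,0],[0,0,0],[0,0,0],[0,0,0],[0,0,0]])

```text
time_s: 8.1
position: [0.5462, 0.004, 0.1018]
tcp_rot: [[-0.995, 0.104, 0.004], [0.104, 0.995, 0.0], [-0.004, 0.001, -1.0]]
force: [-0.7, 0.3, -4.6]
opening: 0.452
```

```bash
python3 -c "
from h import *
plan((.545,.0048,.072),174.0)
"
```

```text
t 8.1 pos [0.5462 0.004  0.1018] yaw 174.03 dyaw -0.03 d [ -1.2   0.8 -29.8] q [-11.3  34.1  99.7   0.1  45.9 -95.4] F [-0.7  0.3 -4.6] op 0.452
rows 1 slide [[1.3, 0.6, 29.8]] twist [[0.001, 0.004, 0.001]]
```

Request:
carry_out(grip=[-1,-1,-1,-1,-1,-1,-1], slide=[[1.3,0.6,4],[0,0,5],[0,0,5],[0,0,5],[0,0,4],[0,0,0],[0,0,0]], twist=[[0,0.004,0],[0,0,0],[0,0,0],[0,0,0],[0,0,0],[0,0,0],[0,0,0]])

```text
time_s: 8.8
position: [0.5452, 0.0049, 0.0763]
tcp_rot: [[-0.995, 0.104, -0.0], [0.104, 0.995, 0.001], [0.0, 0.001, -1.0]]
force: [0.3, 0.0, -4.9]
opening: 0.451
```

```bash
python3 -c "
from h import *
plan((.545,.0048,.072),174.0)
"
```

```text
t 8.8 pos [0.5452 0.0049 0.0763] yaw 174.04 dyaw -0.04 d [-0.2 -0.1 -4.3] q [-1.130e+01  3.660e+01  1.005e+02  1.000e-01  4.300e+01 -9.530e+01] F [ 0.3  0.  -4.9] op 0.451
rows 1 slide [[0.2, -0.1, 4.3]] twist [[0.001, -0.0, 0.001]]
```

Request:
carry_out(grip=[-1,-1,-1,-1], slide=[[0,0,2],[0,0,2],[0,0,0],[0,0,0]], twist=[[0,0,0],[0,0,0],[0,0,0],[0,0,0]])

```text
time_s: 9.2
position: [0.5458, 0.0048, 0.0726]
tcp_rot: [[-0.995, 0.104, 0.001], [0.104, 0.995, 0.0], [-0.001, 0.001, -1.0]]
force: [-0.2, 0.3, -4.1]
opening: 0.449
```

Request:
carry_out(grip=[-1,-1,-1], slide=[[0,0,1],[0,0,0],[0,0,0]], twist=[[0,0,0],[0,0,0],[0,0,0]])

```text
time_s: 9.5
position: [0.5461, 0.0048, 0.0723]
tcp_rot: [[-0.995, 0.104, 0.002], [0.104, 0.995, 0.0], [-0.002, 0.0, -1.0]]
force: [0.2, 0.3, -4.7]
opening: 0.451
```

Request:
carry_out(grip=[-1,-1,-1,-1], slide=[[-0.5,0,1.5],[0,0,1],[0,0,0],[0,0,0]], twist=[[0,0,0],[0,0,0],[0,0,0],[0,0,0]])

```text
time_s: 9.9
position: [0.5465, 0.0049, 0.0723]
tcp_rot: [[-0.995, 0.103, 0.003], [0.103, 0.995, -0.0], [-0.003, 0.0, -1.0]]
force: [0.1, -0.0, -4.4]
opening: 0.451
```

Request:
carry_out(grip=[-1,-1,-1], slide=[[1,0,4],[0,0,0],[0,0,0]], twist=[[0,-0.004,0],[0,0,0],[0,0,0]])

```text
time_s: 10.2
position: [0.5477, 0.0046, 0.0728]
tcp_rot: [[-0.995, 0.103, 0.013], [0.103, 0.995, -0.002], [-0.013, -0.0, -1.0]]
force: [-0.0, 0.1, -5.3]
opening: 0.452
```

```bash
python3 -c "
from h import *
plan((.545,.0048,.072),174.0)
c=cam('scene');cv2.imwrite('pics/s5.png',cv2.resize(c['color'][150:320,230:430],None,fx=3.5,fy=3.5,interpolation=2)[:,:,::-1])
"
```

```text
t 10.2 pos [0.5477 0.0046 0.0728] yaw 174.11 dyaw -0.11 d [-2.7  0.2 -0.8] q [-1.120e+01  3.690e+01  1.008e+02  1.000e-01  4.160e+01 -9.540e+01] F [-0.   0.1 -5.3] op 0.452
rows 1 slide [[2.7, -0.1, 0.8]] twist [[-0.0, 0.013, 0.002]]
```

View pics/s5.png

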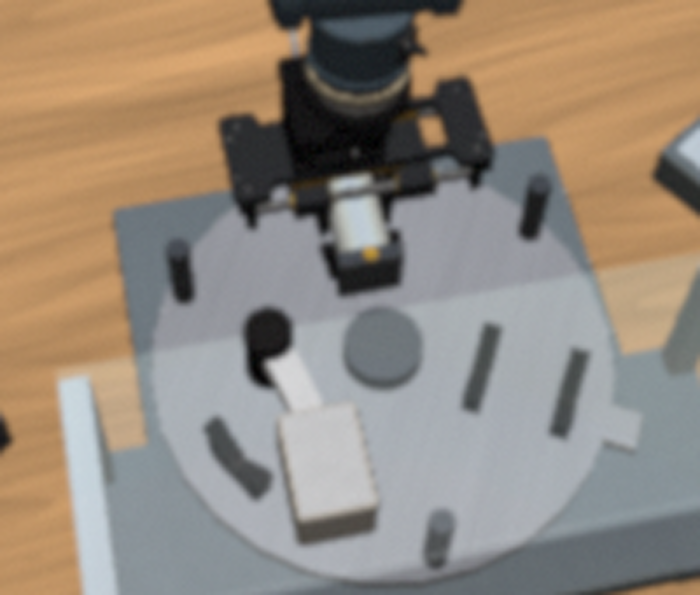

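Request:
carry_out(grip=[-1,-1,-1], slide=[[2.7,0,0.8],[0,0,0],[0,0,0]], twist=[[0,0.013,0],[0,0,0],[0,0,0]])

```text
time_s: 10.55
position: [0.546, 0.0049, 0.0718]
tcp_rot: [[-0.995, 0.102, 0.0], [0.102, 0.995, -0.0], [-0.0, -0.0, -1.0]]
force: [-0.2, -0.0, 2.1]
opening: 0.453
```

```bash
python3 -c "
from h import *
plan((.545,.0048,.072),174.0); s=bot.read_state();print(s['moment'],s['tau'])
"
```

```text
t 10.55 pos [0.546  0.0049 0.0718] yaw 174.12 dyaw -0.12 d [-1.  -0.1  0.2] q [-11.2  37.1 100.5  -0.   42.4 -95.3] F [-0.2 -0.   2.1] op 0.453
rows 1 slide [[1.0, -0.2, -0.2]] twist [[-0.0, 0.0, 0.002]]
[ 0.09027869 -0.02201926  0.04500996] [-2.71945121e-01 -4.06293690e+01 -1.00621346e+01 -4.23821958e-02
 -7.83333625e-02  3.39742249e-02]
```

Contact is confirmed: the force rose from -4.7 to +2.1 N at the expected seated height. Releasing.

Request:
carry_out(grip=[0.2,0.6,1,1,1,1,1], slide=[[0,0,0],[0,0,0],[0,0,0],[0,0,0],[0,0,0],[0,0,0],[0,0,0]], twist=[[0,0,0],[0,0,0],[0,0,0],[0,0,0],[0,0,0],[0,0,0],[0,0,0]])

```text
time_s: 11.25
position: [0.5461, 0.0045, 0.0713]
tcp_rot: [[-0.995, 0.103, 0.0], [0.103, 0.995, -0.001], [-0.0, -0.0, -1.0]]
force: [-0.2, 0.5, 0.2]
opening: 0.967
```

Request:
carry_out(grip=[1,1,1,1,1,1,1,1], slide=[[0,0,-10],[0,0,-20],[0,0,-30],[0,0,-30],[0,0,-20],[0,0,-10],[0,0,0],[0,0,0]], twist=[[0,0,0],[0,0,0],[0,0,0],[0,0,0],[0,0,0],[0,0,0],[0,0,0],[0,0,0]])

```text
time_s: 12.05
position: [0.5454, 0.0048, 0.1985]
tcp_rot: [[-0.995, 0.103, -0.0], [0.103, 0.995, -0.0], [0.0, -0.001, -1.0]]
force: [-0.8, 0.2, -0.6]
opening: 0.998
```

```bash
cat >> h.py <<'E'
HUB=np.array([.653,-.0062]);PHI=174.1
def peg(a,r=.16): 
    a=np.radians(PHI+a);return HUB+r*np.array([np.cos(a),np.sin(a)])
E
python3 -c "
from h import *
plan((.545,.0048,.2),174.0)
c=cam('wrist');save('w6',c);P=cloud(c)
print(ori(P,.08,.14,(.545,.005),.1))
for u,v in [(317,107)]: print(P[v,u])
"
```

```text
t 12.05 pos [0.5454 0.0048 0.1985] yaw 174.09 dyaw -0.09 d [-0.4  0.   1.5] q [-11.2  25.9  95.   -0.   59.1 -95.3] F [-0.8  0.2 -0.6] op 0.998
rows 1 slide [[0.4, -0.0, -1.5]] twist [[-0.001, -0.0, 0.002]]
(array([0.5341, 0.0057]), array([ 63.1, 148.8]), array([0.5375, 0.0055]), np.float64(174.0), 6817)
[0.45770946 0.01307603 0.02861503]
```

View pics/w6.png

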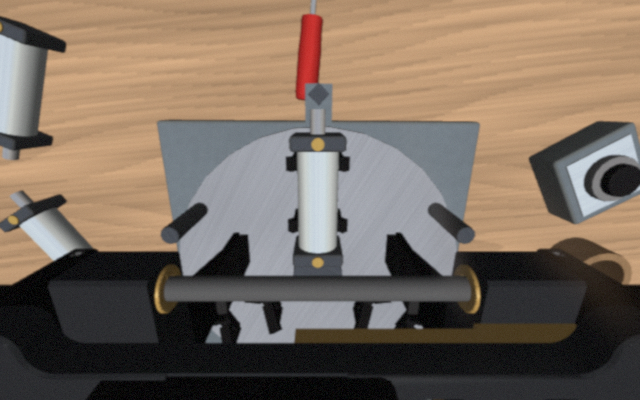

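A is seated: its barrel is centred at (318,200), the V-blocks are visible at both ends, and its measured centre is (0.545, 0.005). Next I'll index ccw with the left-front peg, seen at (450,222).

```bash
cat >> h.py <<'E'
def rows(T,grip,k0=0):
    """T: list of (x,y,z,yaw) successive targets, from current pose; prints rows"""
    st=bot.read_state();R=np.array(st['tcp_rot']);p=np.array(st['position']);y=np.degrees(np.arctan2(R[1,0],R[0,0]))
    tl=R.T@np.cross(R[:,2],[0,0,-1]);sl=[];tw=[]
    print('pos',p.round(4),'yaw',y.round(2),'t',round(float(st['time_s']),2),'F',np.round(st['force'],1),'q',np.round(st['joint_positions'],0))
    for i,(X,Y,Z,W) in enumerate(T):
        a=np.radians(y);Ri=np.array([[np.cos(a),np.sin(a),0],[np.sin(a),-np.cos(a),0],[0,0,-1]])
        v=Ri.T@(np.array([X,Y,Z])-p)*1000;dw=wrap(W-y)
        sl.append([round(float(q)) for q in v]);tw.append([round(float(tl[0]),3) if i==0 else 0,round(float(tl[1]),3) if i==0 else 0,round(float(-np.radians(dw)),3)])
        p=np.array([X,Y,Z]);y=W
    print('"slide":',sl,'\n"twist":',tw)
def arc(a0,a1,n,y0,y1,lead=4,z=.075,r=.16):
    """station angles rel. front (ccw +): pegs from a0 to a1"""
    T=[]
    for f in np.linspace(0,1,n+1)[1:]:
        q=peg(a0+(a1-a0)*f+lead,r);T.append((q[0],q[1],z,y0+(y1-y0)*f))
    rows(T,0)
E
python3 -c "
from h import *
q=peg(-60);print(q);plan((q[0],q[1],.2),129)
"
```

```text
[0.58766713 0.13985347]
t 12.1 pos [0.5453 0.0048 0.1983] yaw 174.09 dyaw -45.09 d [ 42.3 135.1   1.7] q [-11.2  25.9  95.1  -0.   59.1 -95.3] F [-0.1 -0.4  1.4] op 1.0
rows 6 slide [[-4.7, 23.1, -0.3], [-1.6, 23.5, -0.3], [1.5, 23.5, -0.3], [4.5, 23.2, -0.3], [7.5, 22.4, -0.3], [10.4, 21.2, -0.3]] twist [[-0.0, -0.0, 0.131], [0, 0, 0.131], [0, 0, 0.131], [0, 0, 0.131], [0, 0, 0.131], [0, 0, 0.131]]
```

Request:
carry_out(grip=[0,0,0,0,0,0,0,0], slide=[[-5,23,0],[-2,23,0],[1,23,0],[4,23,0],[7,22,0],[10,18,0],[0,0,0],[0,0,0]], twist=[[0,0,0.13],[0,0,0.13],[0,0,0.13],[0,0,0.13],[0,0,0.13],[0,0,0.12],[0,0,0],[0,0,0]])

```text
time_s: 12.9
position: [0.5833, 0.1379, 0.1855]
tcp_rot: [[-0.617, 0.786, -0.024], [0.786, 0.618, -0.001], [0.014, -0.019, -1.0]]
force: [0.0, -0.7, -0.2]
opening: 0.509
```

```bash
python3 -c "
from h import *
q=peg(-60);print(q);plan((q[0],q[1],.14),129)
c=cam('wrist');save('w7',c)
"
```

```text
[0.58766713 0.13985347]
t 12.9 pos [0.5833 0.1379 0.1855] yaw 128.13 dyaw 0.87 d [  4.4   1.9 -45.5] q [  2.6  31.3  87.    0.   63.1 -35.5] F [ 0.  -0.7 -0.2] op 0.509
rows 2 slide [[-0.6, 2.3, 22.7], [-0.6, 2.3, 22.7]] twist [[-0.019, -0.014, -0.008], [0, 0, -0.008]]
```

View pics/w7.png

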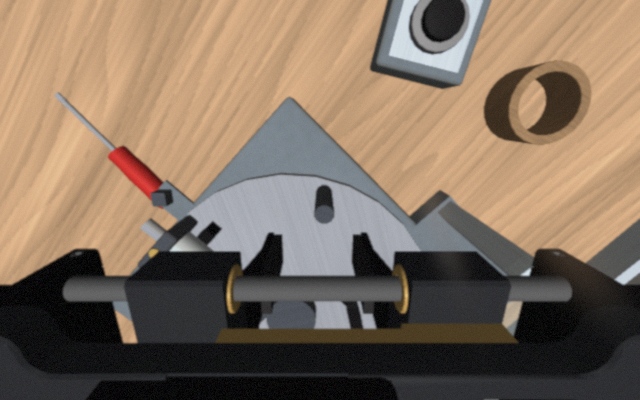

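```bash
python3 -c "
from h import *
c=cam('wrist');print(plane(c,324,213,.12),peg(-60));q=peg(-60);plan((q[0],q[1],.14),129)
print(cloud(c)[213,324])
"
```

```text
[0.5849546  0.14085692 0.12      ] [0.58766713 0.13985347]
t 13.0 pos [0.5833 0.1374 0.1859] yaw 128.04 dyaw 0.96 d [  4.4   2.4 -45.9] q [  2.6  31.2  87.    0.   63.1 -35.5] F [-0.1 -0.4 -0.2] op 0.501
rows 2 slide [[-0.4, 2.5, 22.9], [-0.4, 2.5, 22.9]] twist [[-0.019, -0.014, -0.008], [0, 0, -0.008]]
[0.58539662 0.14031496 0.11802543]
```

Request:
carry_out(grip=[0,0,0,0,0], slide=[[0,4,5],[0,0,12],[0,0,12],[0,0,0],[0,0,0]], twist=[[-0.019,-0.014,-0.016],[0,0,0],[0,0,0],[0,0,0],[0,0,0]])

```text
time_s: 13.5
position: [0.5852, 0.1357, 0.1538]
tcp_rot: [[-0.627, 0.779, -0.003], [0.779, 0.627, -0.001], [0.001, -0.003, -1.0]]
force: [0.4, -0.4, -0.5]
opening: 0.503
```

```bash
python3 -c "
from h import *
plan((.5868,.14,.075),129)
"
```

```text
t 13.5 pos [0.5852 0.1357 0.1538] yaw 128.87 dyaw 0.13 d [  1.6   4.3 -78.8] q [  2.4  33.2  89.2  -0.   57.7 -36.4] F [ 0.4 -0.4 -0.5] op 0.503
rows 2 slide [[1.2, 1.9, 39.4], [1.2, 1.9, 39.4]] twist [[-0.003, -0.001, -0.001], [0, 0, -0.001]]
```

Request:
carry_out(grip=[0,0,0,0,0,0,0], slide=[[2,4,5],[0,0,15],[0,0,20],[0,0,20],[0,0,10],[0,0,0],[0,0,0]], twist=[[-0.003,0,0],[0,0,0],[0,0,0],[0,0,0],[0,0,0],[0,0,0],[0,0,0]])

```text
time_s: 14.2
position: [0.5909, 0.1411, 0.083]
tcp_rot: [[-0.627, 0.779, 0.006], [0.779, 0.627, 0.002], [-0.002, 0.006, -1.0]]
force: [-0.8, -0.3, -0.3]
opening: 0.501
```

```bash
python3 -c "
from h import *
arc(-60,-15,8,129,163)
"
```

```text
pos [0.5909 0.1411 0.083 ] yaw 128.85 t 14.2 F [-0.8 -0.3 -0.3] q [  3.  39.  91.   0.  49. -36.]
"slide": [[6, -30, 8], [2, -16, 0], [1, -16, 0], [1, -16, 0], [1, -16, 0], [0, -16, 0], [0, -16, 0], [0, -16, 0]] 
"twist": [[0.006, 0.002, -0.077], [0, 0, -0.074], [0, 0, -0.074], [0, 0, -0.074], [0, 0, -0.074], [0, 0, -0.074], [0, 0, -0.074], [0, 0, -0.074]]
```

Request:
carry_out(grip=[0,0,0,0,0,0], slide=[[3,-15,8],[3,-15,0],[2,-16,0],[1,-16,0],[1,-16,0],[0,0,0]], twist=[[0.006,0.002,-0.04],[0,0,-0.04],[0,0,-0.07],[0,0,-0.07],[0,0,-0.07],[0,0,0]])

```text
time_s: 14.8
position: [0.5367, 0.1002, 0.0795]
tcp_rot: [[-0.829, 0.559, 0.024], [0.559, 0.829, 0.011], [-0.013, 0.023, -1.0]]
force: [0.1, 0.4, -0.5]
opening: 0.503
```

```bash
cat >> h.py <<'E'
def where():
    p=np.array(bot.read_state()['position']);r=p[:2]-HUB;print('r',np.hypot(*r).round(4),'ang',wrap(np.degrees(np.arctan2(r[1],r[0]))-PHI).round(1))
E
python3 -c "
from h import *
where();c=cam('wrist');save('w8',c);arc(-36,10,8,149,180)
"
```

```text
r 0.1576 ang -36.6
pos [0.5384 0.1008 0.0799] yaw 145.89 t 14.85 F [ 2.6  8.9 -2.5] q [ -1.  36. 101.   1.  41. -58.]
"slide": [[5, -30, 5], [1, -16, 0], [0, -16, 0], [0, -16, 0], [-1, -16, 0], [-1, -16, 0], [-2, -16, 0], [-3, -16, 0]] 
"twist": [[0.025, 0.016, -0.122], [0, 0, -0.068], [0, 0, -0.068], [0, 0, -0.068], [0, 0, -0.068], [0, 0, -0.068], [0, 0, -0.068], [0, 0, -0.068]]
```

View pics/w8.png

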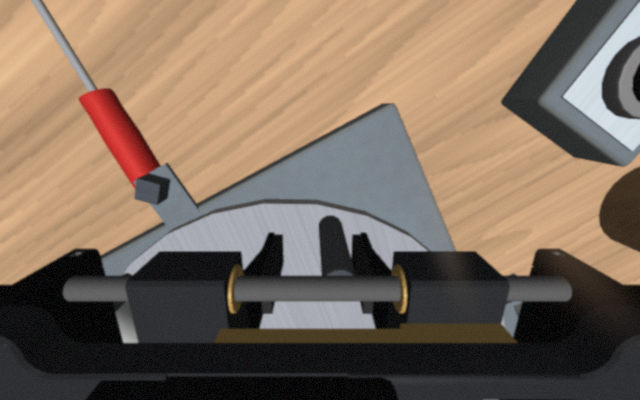

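Request:
carry_out(grip=[0,0,0,0,0,0], slide=[[3,-16,5],[2,-16,0],[1,-16,0],[0,-16,0],[0,-16,0],[0,0,0]], twist=[[0.025,0.016,-0.06],[0,0,-0.06],[0,0,-0.07],[0,0,-0.07],[0,0,-0.07],[0,0,0]])

```text
time_s: 15.45
position: [0.5054, 0.0433, 0.078]
tcp_rot: [[-0.965, 0.261, 0.017], [0.261, 0.965, 0.014], [-0.013, 0.018, -1.0]]
force: [0.1, 0.8, 0.1]
opening: 0.501
```

```bash
python3 -c "
from h import *
where();arc(-5,45,8,168,205)
"
```

```text
r 0.1557 ang -12.6
pos [0.5054 0.0433 0.078 ] yaw 164.84 t 15.45 F [0.1 0.8 0.1] q [ -8.  34. 107.   1.  38. -84.]
"slide": [[-1, -49, 3], [-3, -17, 0], [-3, -17, 0], [-4, -17, 0], [-4, -17, 0], [-5, -17, 0], [-5, -17, 0], [-6, -16, 0]] 
"twist": [[0.018, 0.013, -0.136], [0, 0, -0.081], [0, 0, -0.081], [0, 0, -0.081], [0, 0, -0.081], [0, 0, -0.081], [0, 0, -0.081], [0, 0, -0.081]]
```

Request:
carry_out(grip=[0,0,0,0,0,0,0], slide=[[4,-16,3],[2,-17,0],[0,-17,0],[-1,-17,0],[-1,-17,0],[-2,-17,0],[0,0,0]], twist=[[0.018,0.013,-0.07],[0,0,-0.07],[0,0,-0.07],[0,0,-0.07],[0,0,-0.07],[0,0,-0.07],[0,0,0]])

```text
time_s: 16.15
position: [0.5028, -0.0511, 0.0781]
tcp_rot: [[-0.988, -0.154, 0.011], [-0.154, 0.988, 0.003], [-0.012, 0.002, -1.0]]
force: [0.5, -0.1, 0.4]
opening: 0.502
```

```bash
python3 -c "
from h import *
where();c=cam('wrist');save('w9',c);arc(20,50,5,188,210)
"
```

```text
r 0.1568 ang 22.6
pos [ 0.5021 -0.0501  0.078 ] yaw -171.18 t 16.2 F [ 0.4 -0.2  0.3] q [ -19.   34.  107.    1.   38. -118.]
"slide": [[-2, -22, 3], [-4, -16, 0], [-5, -16, 0], [-5, -16, 0], [-6, -16, 0]] 
"twist": [[0.002, 0.011, -0.063], [0, 0, -0.077], [0, 0, -0.077], [0, 0, -0.077], [0, 0, -0.077]]
```

View pics/w9.png

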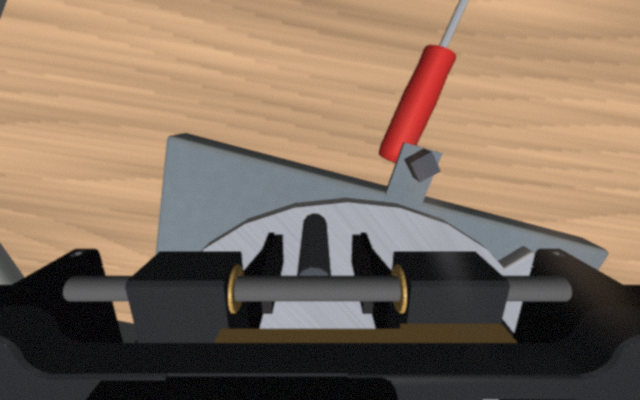

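Request:
carry_out(grip=[0,0,0,0,0,0,0,0], slide=[[2,-14,3],[-1,-14,0],[-2,-14,0],[-3,-14,0],[-3,-14,0],[-3,-10,0],[0,0,0],[0,0,0]], twist=[[0.002,0.011,-0.06],[0,0,-0.06],[0,0,-0.06],[0,0,-0.06],[0,0,-0.06],[0,0,-0.04],[0,0,0],[0,0,0]])

```text
time_s: 17.0
position: [0.5422, -0.1194, 0.0787]
tcp_rot: [[-0.882, -0.472, 0.01], [-0.472, 0.882, -0.005], [-0.007, -0.009, -1.0]]
force: [-0.6, -2.2, 0.3]
opening: 0.502
```

```bash
python3 -c "
from h import *
where();c=cam('wrist');save('w10',c);arc(55,58,2,212,213)
"
```

```text
r 0.1584 ang 51.5
pos [ 0.5421 -0.1194  0.0787] yaw -151.8 t 17.05 F [ 0.8 -1.5 -0. ] q [ -24.   37.   99.   -0.   43. -142.]
"slide": [[-8, -24, 4], [-2, -4, 0]] 
"twist": [[-0.009, 0.007, -0.075], [0, 0, -0.009]]
```

View pics/w10.png

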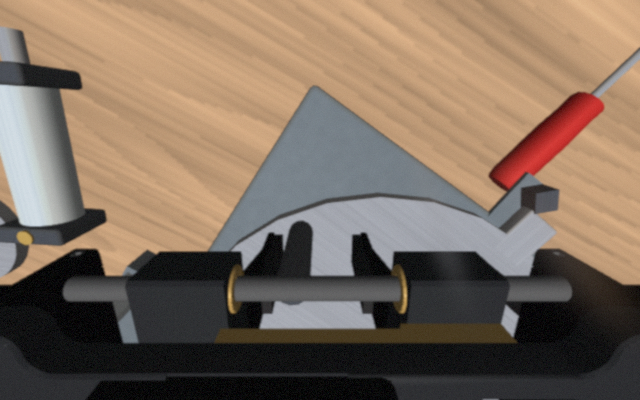

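Request:
carry_out(grip=[0,0,0,0,0,0,0,0], slide=[[-2,-8,0],[-2,-4,0],[0,0,0],[0,0,0],[0,0,-10],[0,0,-25],[0,0,-30],[0,0,-30]], twist=[[-0.009,0.007,0],[0,0,0],[0,0,0],[0,0,0],[0,0,0],[0,0,0],[0,0,0],[0,0,0]])

```text
time_s: 17.85
position: [0.5467, -0.1244, 0.1733]
tcp_rot: [[-0.882, -0.47, -0.016], [-0.471, 0.882, 0.008], [0.01, 0.015, -1.0]]
force: [0.9, 0.0, -0.1]
opening: 0.497
```

```bash
python3 -c "
from h import *
where();plan((.52,-.25,.2),205)
c=cam('top');save('t11',c);cv2.imwrite('pics/t11z.png',cv2.resize(c['color'][60:300,180:480],None,fx=2.6,fy=2.5)[:,:,::-1])
P=cloud(c)
for k,ct in dict(B=(.569,-.337),C=(.402,-.313)).items(): print(k,ori(P,.02,.08,ct,.085))
"
```

```text
r 0.1589 ang 53.9
t 17.85 pos [ 0.5467 -0.1244  0.1733] yaw -151.92 dyaw -3.08 d [ -26.7 -125.6   26.7] q [-2.430e+01  2.930e+01  9.350e+01  1.000e-01  5.820e+01 -1.424e+02] F [ 0.9  0.  -0.1] op 0.497
rows 3 slide [[27.6, -32.8, -8.9], [27.0, -33.2, -8.9], [26.4, -33.7, -8.9]] twist [[0.015, -0.01, 0.018], [0, 0, 0.018], [0, 0, 0.018]]
B (array([ 0.5855, -0.3384]), array([140.2,  51.2]), array([ 0.5882, -0.3335]), np.float64(-154.1), 541)
C (array([ 0.411 , -0.3173]), array([ 49.9, 145.6]), array([ 0.4057, -0.3131]), np.float64(150.9), 619)
```

View pics/t11z.png

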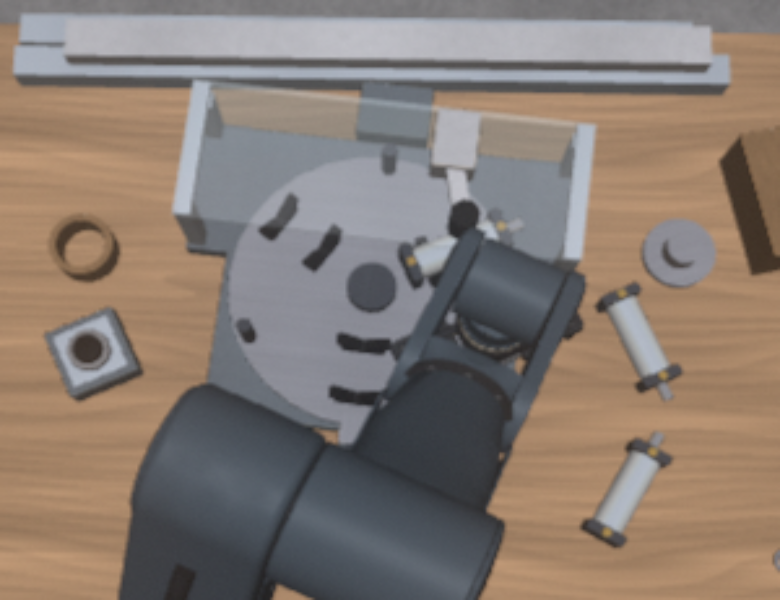

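The top view shows B knocked about 2 cm in +x, and the disc home with saddle1 at the front. I'll re-measure B and swing over, using the other wrist branch to stay clear of the j6 limit.

```bash
python3 -c "
from h import *
c=cam('top');P=cloud(c);print(ori(P,.02,.08,(.59,-.337),.085))
plan((.592,-.334,.2),26,full=-182,n=22)
"
```

```text
(array([ 0.5905, -0.3363]), array([149.9,  51.5]), array([ 0.5948, -0.3308]), np.float64(-154.8), 594)
t 17.95 pos [ 0.5501 -0.1258  0.1768] yaw -151.91 dyaw -182.0 d [  41.9 -208.2   23.2] q [-2.420e+01  2.910e+01  9.330e+01  1.000e-01  5.810e+01 -1.424e+02] F [ 0.3 -0.1  0.3] op 0.498
rows 22 slide [[2.8, -9.2, -1.1], [1.4, -9.6, -1.1], [0.0, -9.7, -1.1], [-1.4, -9.6, -1.1], [-2.7, -9.3, -1.1], [-4.0, -8.8, -1.1], [-5.2, -8.1, -1.1], [-6.4, -7.3, -1.1], [-7.3, -6.3, -1.1], [-8.2, -5.2, -1.1], [-8.8, -3.9, -1.1], [-9.3, -2.6, -1.1], [-9.6, -1.2, -1.1], [-9.7, 0.1, -1.1], [-9.5, 1.5, -1.1], [-9.2, 2.9, -1.1], [-8.7, 4.2, -1.1], [-8.0, 5.4, -1.1], [-7.2, 6.5, -1.1], [-6.1, 7.4, -1.1], [-5.0, 8.3, -1.1], [-3.8, 8.9, -1.1]] twist [[0.006, -0.004, 0.144], [0, 0, 0.144], [0, 0, 0.144], [0, 0, 0.144], [0, 0, 0.144], [0, 0, 0.144], [0, 0, 0.144], [0, 0, 0.144], [0, 0, 0.144], [0, 0, 0.144], [0, 0, 0.144], [0, 0, 0.144], [0, 0, 0.144], [0, 0, 0.144], [0, 0, 0.144], [0, 0, 0.144], [0, 0, 0.144], [0, 0, 0.144], [0, 0, 0.144], [0, 0, 0.144], [0, 0, 0.144], [0, 0, 0.144]]
```

Request:
carry_out(grip=[1,1,1,1,1,1,1,1,1,1,1], slide=[[3,-9,-3],[1,-10,-2],[0,-10,-2],[-1,-10,-1],[-3,-9,-1],[-4,-9,-1],[-5,-8,-1],[-6,-7,-1],[-7,-6,-1],[-8,-5,-1],[-9,-4,-1]], twist=[[0.006,-0.004,0.144],[0,0,0.144],[0,0,0.144],[0,0,0.144],[0,0,0.144],[0,0,0.144],[0,0,0.144],[0,0,0.144],[0,0,0.144],[0,0,0.144],[0,0,0.144]])

```text
time_s: 19.05
position: [0.5615, -0.2282, 0.1897]
tcp_rot: [[-0.403, 0.915, -0.011], [0.915, 0.403, 0.007], [0.011, -0.007, -1.0]]
force: [0.3, -0.5, -0.7]
opening: 0.995
```

```bash
python3 -c "
from h import *
plan((.6,-.332,.2),25.2)
"
```

```text
t 19.05 pos [ 0.5615 -0.2282  0.1897] yaw 113.77 dyaw -88.57 d [  38.5 -103.8   10.3] q [-32.7  31.2  86.2   0.   63.3 -56.5] F [ 0.3 -0.5 -0.7] op 0.995
rows 12 slide [[-9.2, -0.5, -0.9], [-9.2, 0.6, -0.9], [-9.0, 1.8, -0.9], [-8.7, 3.0, -0.9], [-8.3, 4.1, -0.9], [-7.7, 5.1, -0.9], [-7.0, 6.0, -0.9], [-6.1, 6.9, -0.9], [-5.2, 7.6, -0.9], [-4.2, 8.2, -0.9], [-3.1, 8.7, -0.9], [-2.0, 9.0, -0.9]] twist [[-0.007, -0.011, 0.129], [0, 0, 0.129], [0, 0, 0.129], [0, 0, 0.129], [0, 0, 0.129], [0, 0, 0.129], [0, 0, 0.129], [0, 0, 0.129], [0, 0, 0.129], [0, 0, 0.129], [0, 0, 0.129], [0, 0, 0.129]]
```

Request:
carry_out(grip=[1,1,1,1,1,1,1,1,1,1,1,1], slide=[[-9,0,-1],[-9,1,-1],[-9,2,-1],[-9,3,-1],[-8,4,-1],[-8,5,-1],[-7,6,-1],[-6,7,-1],[-5,8,-1],[-4,8,-1],[-3,6,-1],[0,0,0]], twist=[[-0.007,-0.011,0.14],[0,0,0.14],[0,0,0.14],[0,0,0.14],[0,0,0.14],[0,0,0.14],[0,0,0.14],[0,0,0.14],[0,0,0.14],[0,0,0.14],[0,0,0.14],[0,0,0]])

```text
time_s: 20.25
position: [0.5812, -0.3219, 0.1928]
tcp_rot: [[0.93, 0.367, -0.017], [0.368, -0.93, 0.011], [-0.012, -0.016, -1.0]]
force: [-0.6, -0.3, 0.0]
opening: 1.0
```

```bash
python3 -c "
from h import *
c=cam('wrist');save('w12',c);P=cloud(c);print(ori(P,.015,.08,(.5905,-.336),.08))
plan((.6,-.332,.1),25.2)
"
```

```text
(array([ 0.5882, -0.3378]), array([150.7,  49.8]), array([ 0.5992, -0.3324]), np.float64(-155.4), 4290)
t 20.3 pos [ 0.581  -0.3212  0.1926] yaw 21.72 dyaw 3.48 d [ 19.  -10.8 -92.6] q [-38.5  35.6  76.8  -0.1  68.9  29.8] F [-0.4  0.4 -0.7] op 0.999
rows 3 slide [[4.6, 5.7, 30.9], [4.4, 5.8, 30.9], [4.3, 5.9, 30.9]] twist [[-0.018, 0.012, -0.02], [0, 0, -0.02], [0, 0, -0.02]]
```

View pics/w12.png

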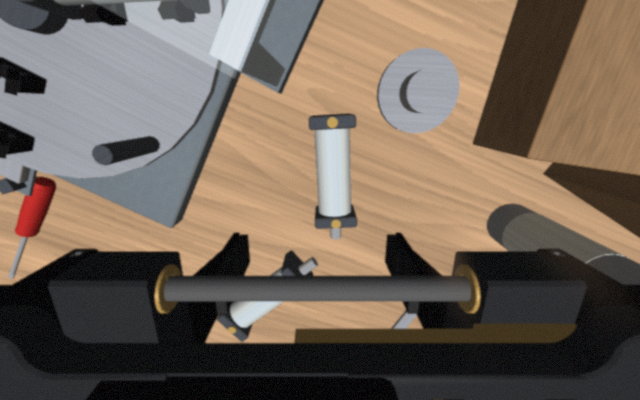

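Wrist view: B is at (334,172) with its rod at the bottom, facing tool -x, so B's centre is (0.598, -0.333). The flange at (418,90) is clear.

Request:
carry_out(grip=[1,1,1,1,1,1], slide=[[10,18,0],[0,0,15],[0,0,30],[0,0,30],[0,0,15],[0,0,0]], twist=[[-0.018,0.012,-0.05],[0,0,0],[0,0,0],[0,0,0],[0,0,0],[0,0,0]])

```text
time_s: 20.9
position: [0.5924, -0.3274, 0.0947]
tcp_rot: [[0.904, 0.428, -0.008], [0.428, -0.904, 0.008], [-0.004, -0.011, -1.0]]
force: [-0.7, 0.3, 0.3]
opening: 1.003
```

```bash
python3 -c "
from h import *
plan((.5982,-.3332,.007),24.6)
"
```

```text
t 20.9 pos [ 0.5924 -0.3274  0.0947] yaw 25.33 dyaw -0.73 d [  5.8  -5.8 -87.7] q [-38.4  42.9  79.3   0.1  58.5  26.2] F [-0.7  0.3  0.3] op 1.003
rows 2 slide [[1.4, 3.8, 43.8], [1.4, 3.8, 43.8]] twist [[-0.011, 0.004, 0.006], [0, 0, 0.006]]
```

Request:
carry_out(grip=[1,1,1,1,1,1,1], slide=[[3,8,0],[0,0,10],[0,0,15],[0,0,15],[0,0,12],[0,0,0],[0,0,0]], twist=[[-0.011,0.004,0.012],[0,0,0],[0,0,0],[0,0,0],[0,0,0],[0,0,0],[0,0,0]])

```text
time_s: 21.6
position: [0.5986, -0.3327, 0.0387]
tcp_rot: [[0.909, 0.418, 0.001], [0.418, -0.909, -0.0], [0.0, 0.001, -1.0]]
force: [0.7, 0.5, 0.4]
opening: 1.004
```

```bash
python3 -c "
from h import *
plan((.5982,-.3332,.007),24.6)
"
```

```text
t 21.6 pos [ 0.5986 -0.3327  0.0387] yaw 24.69 dyaw -0.09 d [ -0.4  -0.5 -31.7] q [-38.4  47.4  79.8   0.   52.7  26.9] F [0.7 0.5 0.4] op 1.004
rows 1 slide [[-0.6, 0.3, 31.7]] twist [[0.001, -0.0, 0.002]]
```

Request:
carry_out(grip=[1,1,1,1,1,-1,-1,-1,-1,-1,-1,-1], slide=[[0,0,8],[0,0,10],[0,0,9],[0,0,4],[0,0,0],[0,0,0],[0,0,0],[0,0,0],[0,0,0],[0,0,0],[0,0,0],[0,0,0]], twist=[[0,0,0],[0,0,0],[0,0,0],[0,0,0],[0,0,0],[0,0,0],[0,0,0],[0,0,0],[0,0,0],[0,0,0],[0,0,0],[0,0,0]])

```text
time_s: 22.8
position: [0.5998, -0.3335, 0.0071]
tcp_rot: [[0.909, 0.418, 0.003], [0.418, -0.909, -0.002], [0.002, 0.003, -1.0]]
force: [0.5, -0.3, 0.1]
opening: 0.452
```

```bash
python3 -c "
from h import *
plan((.5982,-.3332,.2),24.6)
c=cam('wrist');save('w13',c)
"
```

```text
t 22.8 pos [ 0.5998 -0.3335  0.0071] yaw 24.69 dyaw -0.09 d [ -1.6   0.3 192.9] q [-38.4  50.   80.2   0.   49.6  26.9] F [ 0.5 -0.3  0.1] op 0.452
rows 5 slide [[-0.3, -0.2, -38.6], [-0.3, -0.2, -38.6], [-0.3, -0.2, -38.6], [-0.3, -0.2, -38.6], [-0.3, -0.2, -38.6]] twist [[0.003, -0.002, 0.0], [0, 0, 0.0], [0, 0, 0.0], [0, 0, 0.0], [0, 0, 0.0]]
```

View pics/w13.png

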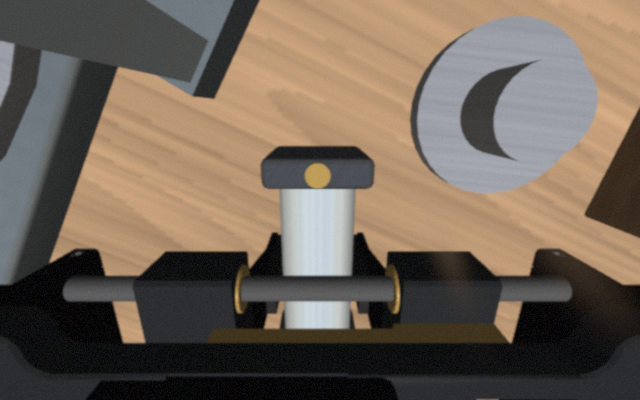

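Request:
carry_out(grip=[-1,-1,-1,-1,-1,-1,-1,-1,-1,-1], slide=[[0,0,-10],[0,0,-15],[0,0,-25],[0,0,-35],[0,0,-35],[0,0,-35],[0,0,-25],[0,0,-10],[0,0,0],[0,0,0]], twist=[[0.003,-0.002,0],[0,0,0],[0,0,0],[0,0,0],[0,0,0],[0,0,0],[0,0,0],[0,0,0],[0,0,0],[0,0,0]])

```text
time_s: 23.85
position: [0.5973, -0.3318, 0.207]
tcp_rot: [[0.909, 0.418, -0.005], [0.418, -0.909, 0.003], [-0.003, -0.004, -1.0]]
force: [0.7, 0.0, -3.9]
opening: 0.45
```

```bash
python3 -c "
from h import *
plan((.54,-.03,.205),-5.95)
c=cam('top');cv2.imwrite('pics/t14z.png',cv2.resize(c['color'][60:300,180:480],None,fx=2.6,fy=2.5)[:,:,::-1]);P=cloud(c)
h=HUB
m=((P[...,2]>.095)&(P[...,2]<.135)&(np.hypot(P[...,0]-h[0],P[...,1]-h[1])<.19)&(P[...,0]<.65)).astype(np.uint8)
n,l,s,ce=cv2.connectedComponentsWithStats(m)
for i in range(1,n):
  if s[i,4]>3:
    q=P[l==i].mean(0);r=q[:2]-h;print('peg',s[i],q.round(4),np.hypot(*r).round(4),np.degrees(np.arctan2(r[1],r[0])).round(1))
"
```

```text
t 23.85 pos [ 0.5973 -0.3318  0.207 ] yaw 24.69 dyaw -30.64 d [-57.3 301.8  -2. ] q [-38.4  35.9  73.6  -0.   70.8  26.9] F [ 0.7  0.  -3.9] op 0.45
rows 7 slide [[10.6, -42.6, 0.3], [7.3, -43.3, 0.3], [4.0, -43.7, 0.3], [0.6, -43.9, 0.3], [-2.7, -43.8, 0.3], [-6.1, -43.5, 0.3], [-9.4, -42.9, 0.3]] twist [[-0.004, 0.003, 0.076], [0, 0, 0.076], [0, 0, 0.076], [0, 0, 0.076], [0, 0, 0.076], [0, 0, 0.076], [0, 0, 0.076]]
peg [271 187   6   7  36] [0.588  0.1396 0.1141] 0.1596 114.0
peg [363 199   5   5  16] [ 0.5605 -0.1362  0.1175] 0.1596 -125.4
```

View pics/t14z.png

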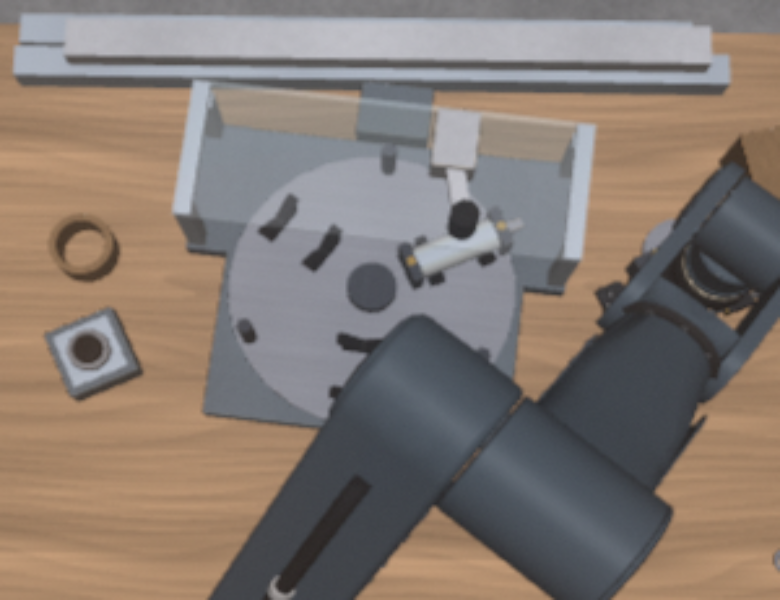

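Request:
carry_out(grip=[-1,-1,-1,-1,-1,-1,-1,-1,-1], slide=[[8,-25,0],[9,-40,0],[6,-43,0],[2,-43,0],[-1,-43,0],[-4,-43,0],[-6,-35,0],[-4,-15,0],[0,0,0]], twist=[[-0.004,0.003,0.07],[0,0,0.076],[0,0,0.076],[0,0,0.076],[0,0,0.076],[0,0,0.076],[0,0,0.076],[0,0,0],[0,0,0]])

```text
time_s: 24.8
position: [0.5456, -0.0321, 0.1899]
tcp_rot: [[0.992, -0.122, -0.03], [-0.122, -0.992, 0.012], [-0.032, -0.009, -0.999]]
force: [0.4, -0.4, -2.8]
opening: 0.45
```

```bash
python3 -c "
from h import *
plan((.545,.0048,.14),-5.95)
c=cam('wrist');save('w15',c)
"
```

```text
t 24.8 pos [ 0.5456 -0.0321  0.1899] yaw -7.02 dyaw 1.07 d [ -0.6  36.9 -49.9] q [-15.2  27.3  94.1   0.3  60.5  81.7] F [ 0.4 -0.4 -2.8] op 0.45
rows 2 slide [[-2.6, -18.3, 25.0], [-2.4, -18.3, 25.0]] twist [[-0.009, 0.032, -0.009], [0, 0, -0.009]]
```

View pics/w15.png

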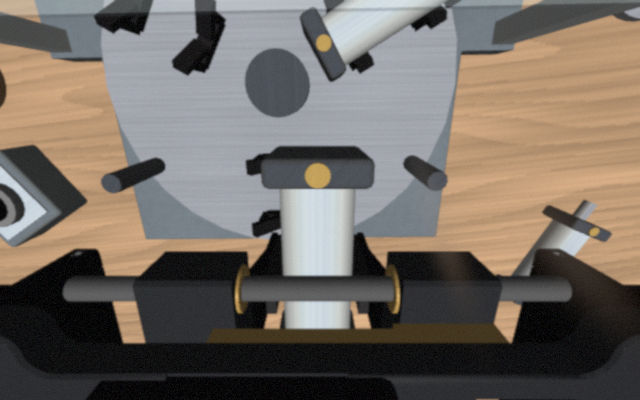

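```bash
python3 -c "
from h import *
c=cam('wrist');P=cloud(c);print(plane(c,277,82,.065))
m=(abs(P[...,2]-.065)<.004)&(np.hypot(P[...,0]-.653,P[...,1]+.006)<.045);Q=P[m];print(Q.mean(0),cv2.minEnclosingCircle((Q[:,:2]*1000).astype(np.float32)))
for k in ((.50,.545),(.545,.66)):
  m=(P[...,2]>.112)&(P[...,2]<.123)&(np.hypot(P[...,0]-HUB[0],P[...,1]-HUB[1])<.175)&(P[...,0]<.6)&(abs(P[...,1])>.1)
for s in(1,-1):
  Q=P[m&(s*P[...,1]>0)];print('peg',Q.mean(0))
"
```

```text
[ 0.65304791 -0.00870314  0.065     ]
[ 0.65249674 -0.00730615  0.06367241] ((656.6594848632812, -12.869028091430664), 37.38011932373047)
peg [0.58838625 0.13740057 0.11781904]
peg [ 0.55773818 -0.13457886  0.11788289]
```

Request:
carry_out(grip=[-1,-1,-1,-1,-1,-1], slide=[[-4,-18,5],[-1,-15,10],[0,-4,15],[0,0,10],[0,0,0],[0,0,0]], twist=[[-0.009,0.032,-0.018],[0,0,0],[0,0,0],[0,0,0],[0,0,0],[0,0,0]])

```text
time_s: 25.5
position: [0.5496, -0.0029, 0.1461]
tcp_rot: [[0.994, -0.114, 0.003], [-0.114, -0.994, -0.005], [0.003, 0.004, -1.0]]
force: [0.3, 0.3, -3.3]
opening: 0.452
```

```bash
python3 -c "
from h import *
plan((.5452,.0045,.1),-5.95)
"
```

```text
t 25.5 pos [ 0.5496 -0.0029  0.1461] yaw -6.52 dyaw 0.57 d [ -4.4   7.4 -46.1] q [-11.8  30.4  97.3  -0.3  52.1  84.9] F [ 0.3  0.3 -3.3] op 0.452
rows 2 slide [[-2.6, -3.4, 23.0], [-2.6, -3.4, 23.0]] twist [[0.004, -0.003, -0.005], [0, 0, -0.005]]
```

Request:
carry_out(grip=[-1,-1,-1,-1,-1,-1,-1], slide=[[-5,-7,0],[0,0,8],[0,0,12],[0,0,12],[0,0,8],[0,0,0],[0,0,0]], twist=[[0.004,-0.003,-0.01],[0,0,0],[0,0,0],[0,0,0],[0,0,0],[0,0,0],[0,0,0]])

```text
time_s: 26.2
position: [0.5465, 0.0038, 0.1031]
tcp_rot: [[0.995, -0.105, 0.002], [-0.105, -0.995, -0.001], [0.002, 0.001, -1.0]]
force: [0.2, 0.3, -3.7]
opening: 0.45
```

```bash
python3 -c "
from h import *
plan((.5452,.0045,.074),-5.95)
"
```

```text
t 26.2 pos [0.5465 0.0038 0.1031] yaw -6.0 dyaw 0.05 d [ -1.3   0.7 -29.1] q [-11.3  34.1  99.5  -0.   46.3  84.7] F [ 0.2  0.3 -3.7] op 0.45
rows 1 slide [[-1.3, -0.6, 29.1]] twist [[0.001, -0.002, -0.001]]
```

Request:
carry_out(grip=[-1,-1,-1,-1,-1,-1,-1,-1], slide=[[-1,-0.6,3],[0,0,6],[0,0,6],[0,0,6],[0,0,5],[0,0,2],[0,0,0],[0,0,0]], twist=[[0,-0.002,0],[0,0,0],[0,0,0],[0,0,0],[0,0,0],[0,0,0],[0,0,0],[0,0,0]])

```text
time_s: 27.0
position: [0.5465, 0.0043, 0.0733]
tcp_rot: [[0.995, -0.105, 0.002], [-0.105, -0.995, -0.001], [0.002, 0.001, -1.0]]
force: [0.2, -0.5, -2.9]
opening: 0.452
```

```bash
python3 -c "
from h import *
plan((.5452,.0045,.072),-5.95)
"
```

```text
t 27.0 pos [0.5465 0.0043 0.0733] yaw -6.0 dyaw 0.05 d [-1.3  0.2 -1.3] q [-1.120e+01  3.690e+01  1.005e+02 -1.000e-01  4.250e+01  8.480e+01] F [ 0.2 -0.5 -2.9] op 0.452
rows 1 slide [[-1.3, -0.0, 1.3]] twist [[0.001, -0.002, -0.001]]
```

Request:
carry_out(grip=[-1,-1,-1], slide=[[-1.5,0,2.5],[0,0,0],[0,0,0]], twist=[[0.001,-0.002,0],[0,0,0],[0,0,0]])

```text
time_s: 27.3
position: [0.547, 0.0044, 0.0725]
tcp_rot: [[0.995, -0.104, 0.005], [-0.104, -0.995, -0.001], [0.005, -0.0, -1.0]]
force: [0.2, -0.1, -3.6]
opening: 0.451
```

Request:
carry_out(grip=[-1,-1,-1], slide=[[-3,0,2],[0,0,0],[0,0,0]], twist=[[0,-0.012,0],[0,0,0],[0,0,0]])

```text
time_s: 27.6
position: [0.5465, 0.0043, 0.0723]
tcp_rot: [[0.995, -0.104, -0.001], [-0.104, -0.995, -0.0], [-0.001, 0.0, -1.0]]
force: [-0.1, -0.4, -3.4]
opening: 0.455
```

```bash
python3 -c "
from h import *
plan((.5452,.0045,.072),-5.95)
"
```

```text
t 27.6 pos [0.5465 0.0043 0.0723] yaw -5.97 dyaw 0.02 d [-1.3  0.2 -0.3] q [-11.2  37.1 100.3  -0.   42.7  84.7] F [-0.1 -0.4 -3.4] op 0.455
rows 1 slide [[-1.3, -0.0, 0.3]] twist [[0.0, 0.001, -0.0]]
```

Request:
carry_out(grip=[-1,-1,-1], slide=[[-2,0,2.5],[0,0,0],[0,0,0]], twist=[[0,-0.006,0],[0,0,0],[0,0,0]])

```text
time_s: 27.9
position: [0.5465, 0.0044, 0.0723]
tcp_rot: [[0.995, -0.104, -0.002], [-0.104, -0.995, -0.0], [-0.002, 0.001, -1.0]]
force: [-0.1, 0.5, -2.8]
opening: 0.452
```

The height is within 0.5 mm of the seated height that A showed, so I'll open here.

Request:
carry_out(grip=[0.1,0.4,0.7,1,1,1,1], slide=[[0,0,1],[0,0,0],[0,0,0],[0,0,0],[0,0,0],[0,0,0],[0,0,0]], twist=[[0,0,0],[0,0,0],[0,0,0],[0,0,0],[0,0,0],[0,0,0],[0,0,0]])

```text
time_s: 28.6
position: [0.5459, 0.004, 0.0703]
tcp_rot: [[0.995, -0.104, -0.004], [-0.104, -0.995, -0.0], [-0.004, 0.001, -1.0]]
force: [1.2, 0.8, -0.5]
opening: 0.966
```

Request:
carry_out(grip=[1,1,1,1,1,1,1,1], slide=[[0,0,-10],[0,0,-20],[0,0,-30],[0,0,-30],[0,0,-20],[0,0,-10],[0,0,0],[0,0,0]], twist=[[0,0,0],[0,0,0],[0,0,0],[0,0,0],[0,0,0],[0,0,0],[0,0,0],[0,0,0]])

```text
time_s: 29.4
position: [0.5458, 0.0042, 0.1977]
tcp_rot: [[0.995, -0.104, -0.004], [-0.104, -0.995, -0.0], [-0.004, 0.001, -1.0]]
force: [-0.0, -0.3, -0.1]
opening: 1.001
```

```bash
python3 -c "
from h import *
plan((.545,.0048,.2),-6.0)
c=cam('wrist');save('w16',c);P=cloud(c)
print(ori(P,.08,.14,(.535,.005),.1))
q=peg(-60);plan((q[0],q[1],.2),129,full=135)
"
```

```text
t 29.4 pos [0.5458 0.0042 0.1977] yaw -5.97 dyaw -0.03 d [-0.8  0.6  2.3] q [-11.3  26.1  94.9  -0.1  59.3  84.8] F [-0.  -0.3 -0.1] op 1.001
rows 1 slide [[-0.9, -0.5, -2.3]] twist [[0.001, 0.004, 0.001]]
(array([0.5347, 0.0052]), array([ 63. , 150.2]), array([0.548 , 0.0036]), np.float64(174.1), 6649)
t 29.45 pos [0.5458 0.0043 0.1974] yaw -5.97 dyaw 135.0 d [ 41.9 135.6   2.6] q [-11.2  26.1  94.9  -0.1  59.3  84.8] F [ 0.5  0.  -0.1] op 0.998
rows 17 slide [[1.6, -8.2, -0.2], [2.7, -7.9, -0.2], [3.8, -7.4, -0.2], [4.8, -6.8, -0.2], [5.7, -6.1, -0.2], [6.5, -5.3, -0.2], [7.1, -4.3, -0.2], [7.7, -3.3, -0.2], [8.1, -2.2, -0.2], [8.3, -1.1, -0.2], [8.3, 0.1, -0.2], [8.3, 1.2, -0.2], [8.0, 2.4, -0.2], [7.6, 3.5, -0.2], [7.0, 4.5, -0.2], [6.4, 5.4, -0.2], [5.6, 6.2, -0.2]] twist [[0.001, 0.005, -0.139], [0, 0, -0.139], [0, 0, -0.139], [0, 0, -0.139], [0, 0, -0.139], [0, 0, -0.139], [0, 0, -0.139], [0, 0, -0.139], [0, 0, -0.139], [0, 0, -0.139], [0, 0, -0.139], [0, 0, -0.139], [0, 0, -0.139], [0, 0, -0.139], [0, 0, -0.139], [0, 0, -0.139], [0, 0, -0.139]]
```

View pics/w16.png

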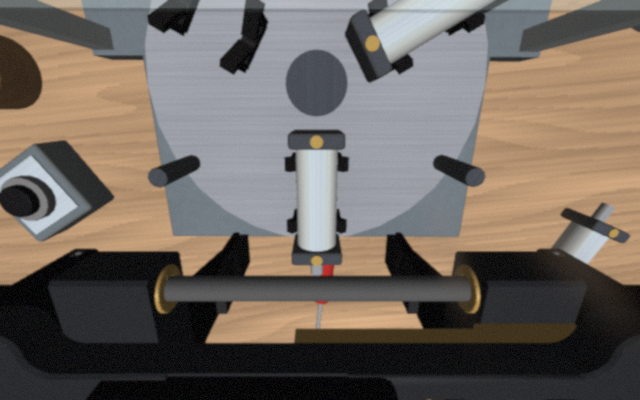

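B is seated symmetrically, with its centre at about (0.5456, 0.004). I'll index ccw again with the left-front peg, now at (160,175), and use the yaw -51° branch.

Request:
carry_out(grip=[0,0,0,0,0,0,0,0], slide=[[5,-23,-1],[2,-23,0],[-1,-23,0],[-4,-23,0],[-7,-22,0],[-9,-18,0],[0,0,0],[0,0,0]], twist=[[0,0.004,0.13],[0,0,0.13],[0,0,0.13],[0,0,0.13],[0,0,0.13],[0,0,0.12],[0,0,0],[0,0,0]])

```text
time_s: 30.25
position: [0.5844, 0.1366, 0.1856]
tcp_rot: [[0.617, -0.786, -0.024], [-0.787, -0.617, -0.001], [-0.014, 0.02, -1.0]]
force: [0.0, -0.8, -0.4]
opening: 0.506
```

```bash
python3 -c "
from h import *
plan((.587,.1395,.14),-51)
"
```

```text
t 30.25 pos [0.5844 0.1366 0.1856] yaw -51.88 dyaw 0.88 d [  2.6   2.9 -45.6] q [  2.5  31.3  86.8  -0.   63.2 144.4] F [ 0.  -0.8 -0.4] op 0.506
rows 2 slide [[-0.3, -1.9, 22.8], [-0.3, -1.9, 22.8]] twist [[0.02, 0.014, -0.008], [0, 0, -0.008]]
```

Request:
carry_out(grip=[0,0,0,0,0,0,0], slide=[[0,-5,0],[0,0,10],[0,0,20],[0,0,15],[0,0,0],[0,0,0],[0,0,0]], twist=[[0.02,0.014,-0.015],[0,0,0],[0,0,0],[0,0,0],[0,0,0],[0,0,0],[0,0,0]])

```text
time_s: 30.95
position: [0.5863, 0.1347, 0.1365]
tcp_rot: [[0.631, -0.776, -0.002], [-0.776, -0.631, -0.001], [-0.0, 0.002, -1.0]]
force: [-0.1, -0.7, 0.1]
opening: 0.495
```

```bash
python3 -c "
from h import *
plan((.587,.1395,.075),-51)
c=cam('wrist');save('w17',c)
"
```

```text
t 30.95 pos [0.5863 0.1347 0.1365] yaw -50.9 dyaw -0.1 d [  0.7   4.8 -61.5] q [ 2.300e+00  3.460e+01  8.990e+01 -1.000e-01  5.560e+01  1.433e+02] F [-0.1 -0.7  0.1] op 0.495
rows 2 slide [[-1.6, -1.8, 30.8], [-1.6, -1.8, 30.8]] twist [[0.002, 0.0, 0.001], [0, 0, 0.001]]
```

View pics/w17.png

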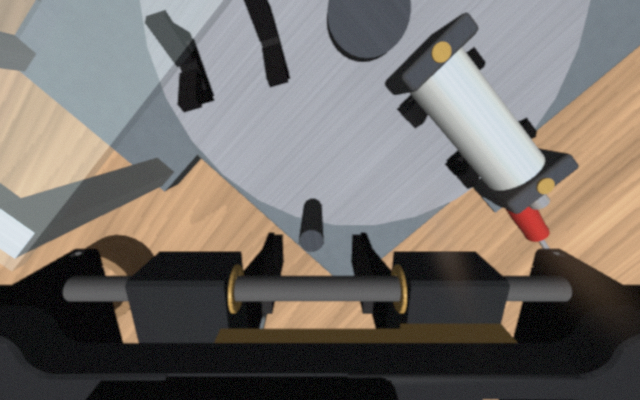

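Request:
carry_out(grip=[0,0,0,0,0,0,0], slide=[[-3,-4,5],[0,0,15],[0,0,18],[0,0,15],[0,0,4],[0,0,0],[0,0,0]], twist=[[0.002,0,0],[0,0,0],[0,0,0],[0,0,0],[0,0,0],[0,0,0],[0,0,0]])

```text
time_s: 31.7
position: [0.5923, 0.1417, 0.082]
tcp_rot: [[0.632, -0.775, 0.012], [-0.775, -0.632, 0.002], [0.006, -0.01, -1.0]]
force: [0.5, -0.6, 0.0]
opening: 0.499
```

```bash
python3 -c "
from h import *
where();arc(-60,-15,8,-51,-17)
"
```

```text
r 0.1599 ang -61.8
pos [0.5923 0.1417 0.082 ] yaw -50.83 t 31.7 F [ 0.5 -0.6  0. ] q [  3.  39.  91.   0.  49. 144.]
"slide": [[-6, 31, 7], [-2, 16, 0], [-1, 16, 0], [-1, 16, 0], [-1, 16, 0], [0, 16, 0], [0, 16, 0], [0, 16, 0]] 
"twist": [[-0.01, -0.006, -0.071], [0, 0, -0.074], [0, 0, -0.074], [0, 0, -0.074], [0, 0, -0.074], [0, 0, -0.074], [0, 0, -0.074], [0, 0, -0.074]]
```

Same arc as before, with the signs of x and y mirrored.

Request:
carry_out(grip=[0,0,0,0,0,0], slide=[[-4,15,7],[-4,15,0],[-3,16,0],[-2,16,0],[-2,16,0],[0,0,0]], twist=[[-0.01,-0.006,-0.04],[0,0,-0.04],[0,0,-0.07],[0,0,-0.07],[0,0,-0.07],[0,0,0]])

```text
time_s: 32.3
position: [0.5359, 0.1028, 0.079]
tcp_rot: [[0.832, -0.554, 0.026], [-0.554, -0.832, 0.009], [0.017, -0.022, -1.0]]
force: [-0.6, -0.7, -0.3]
opening: 0.498
```

```bash
python3 -c "
from h import *
where();arc(-36,10,8,-31,0)
"
```

```text
r 0.1599 ang -37.0
pos [0.5359 0.1028 0.079 ] yaw -33.68 t 32.3 F [-0.6 -0.7 -0.3] q [ -1.  36. 102.   1.  41. 122.]
"slide": [[-2, 30, 4], [-1, 16, 0], [0, 16, 0], [0, 16, 0], [1, 16, 0], [1, 16, 0], [2, 16, 0], [3, 16, 0]] 
"twist": [[-0.022, -0.017, -0.114], [0, 0, -0.068], [0, 0, -0.068], [0, 0, -0.068], [0, 0, -0.068], [0, 0, -0.068], [0, 0, -0.068], [0, 0, -0.068]]
```

Request:
carry_out(grip=[0,0,0,0,0,0], slide=[[-3,16,5],[-3,16,0],[-2,16,0],[-1,16,0],[-1,16,0],[0,0,0]], twist=[[-0.022,-0.017,-0.06],[0,0,-0.06],[0,0,-0.07],[0,0,-0.07],[0,0,-0.07],[0,0,0]])

```text
time_s: 32.9
position: [0.5027, 0.0449, 0.0777]
tcp_rot: [[0.967, -0.255, 0.025], [-0.255, -0.967, 0.012], [0.021, -0.018, -1.0]]
force: [0.4, -0.5, 0.1]
opening: 0.496
```

```bash
python3 -c "
from h import *
where();arc(-10,40,8,-12,25)
"
```

```text
r 0.1588 ang -12.9
pos [0.5027 0.0449 0.0777] yaw -14.77 t 32.9 F [ 0.4 -0.5  0.1] q [ -8.  34. 107.   1.  37.  95.]
"slide": [[0, 36, 3], [1, 17, 0], [2, 17, 0], [2, 17, 0], [3, 17, 0], [3, 17, 0], [4, 17, 0], [4, 17, 0]] 
"twist": [[-0.018, -0.021, -0.129], [0, 0, -0.081], [0, 0, -0.081], [0, 0, -0.081], [0, 0, -0.081], [0, 0, -0.081], [0, 0, -0.081], [0, 0, -0.081]]
```

Request:
carry_out(grip=[0,0,0,0,0,0,0], slide=[[-2,16,3],[-1,17,0],[0,17,0],[1,17,0],[1,17,0],[2,17,0],[0,0,0]], twist=[[-0.018,-0.021,-0.07],[0,0,-0.07],[0,0,-0.07],[0,0,-0.07],[0,0,-0.07],[0,0,-0.07],[0,0,0]])

```text
time_s: 33.6
position: [0.4997, -0.0488, 0.0774]
tcp_rot: [[0.987, 0.161, 0.004], [0.161, -0.987, 0.006], [0.004, -0.005, -1.0]]
force: [-0.5, 0.6, -0.2]
opening: 0.497
```

```bash
python3 -c "
from h import *
where();c=cam('wrist');save('w18',c);arc(20,50,5,8,30)
"
```

```text
r 0.1591 ang 21.4
pos [ 0.4991 -0.0478  0.0774] yaw 9.23 t 33.65 F [-0.9  0.2 -0.3] q [-19.  34. 107.   1.  39.  62.]
"slide": [[4, 25, 2], [4, 16, 0], [5, 16, 0], [5, 16, 0], [6, 16, 0]] 
"twist": [[-0.006, -0.004, -0.055], [0, 0, -0.077], [0, 0, -0.077], [0, 0, -0.077], [0, 0, -0.077]]
```

View pics/w18.png

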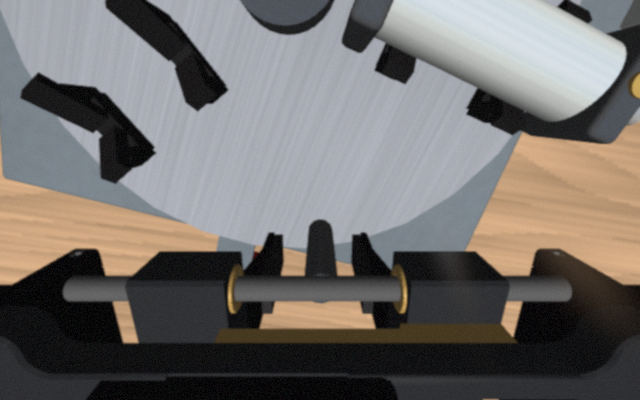

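Request:
carry_out(grip=[0,0,0,0,0,0,0,0], slide=[[0,14,2],[2,14,0],[3,14,0],[3,14,0],[3,14,0],[3,12,0],[0,0,0],[0,0,0]], twist=[[-0.006,-0.004,-0.06],[0,0,-0.06],[0,0,-0.06],[0,0,-0.06],[0,0,-0.06],[0,0,-0.04],[0,0,0],[0,0,0]])

```text
time_s: 34.45
position: [0.5435, -0.1175, 0.0792]
tcp_rot: [[0.878, 0.479, 0.009], [0.479, -0.878, -0.005], [0.006, 0.009, -1.0]]
force: [-0.4, -1.5, -0.1]
opening: 0.499
```

```bash
python3 -c "
from h import *
where();arc(55,56,1,30,31)
"
```

```text
r 0.1561 ang 51.4
pos [ 0.5435 -0.1175  0.0792] yaw 28.6 t 34.45 F [-0.4 -1.5 -0.1] q [-24.  37.  99.  -0.  43.  38.]
"slide": [[5, 24, 4]] 
"twist": [[0.009, -0.006, -0.042]]
```

Request:
carry_out(grip=[0,0,0,0,0,0,0,0,0,0], slide=[[0,8,0],[0,5,0],[0,0,0],[0,0,0],[0,0,-10],[0,0,-25],[0,0,-30],[0,0,-30],[0,0,-15],[0,0,0]], twist=[[0.009,-0.006,0],[0,0,0],[0,0,0],[0,0,0],[0,0,0],[0,0,0],[0,0,0],[0,0,0],[0,0,0],[0,0,0]])

```text
time_s: 35.45
position: [0.5472, -0.1257, 0.1951]
tcp_rot: [[0.879, 0.476, -0.008], [0.477, -0.879, 0.005], [-0.005, -0.008, -1.0]]
force: [0.4, -0.5, 0.1]
opening: 0.498
```

```bash
python3 -c "
from h import *
where()
c=cam('top');cv2.imwrite('pics/t19z.png',cv2.resize(c['color'][60:300,180:480],None,fx=2.6,fy=2.5)[:,:,::-1])
P=cloud(c);print(ori(P,.02,.08,(.41,-.317),.085))
plan((.402,-.313,.2),150.5)
plan((.402,-.313,.2),-29.5)
"
```

```text
r 0.1596 ang 54.4
(array([ 0.4129, -0.3185]), array([ 50.1, 150.2]), array([ 0.4062, -0.3134]), np.float64(150.8), 624)
t 35.5 pos [ 0.5467 -0.1255  0.1941] yaw 28.46 dyaw 122.04 d [-144.7 -187.5    5.9] q [-24.4  27.6  92.7   0.1  60.3  37.1] F [ 0.5 -0.8  1.8] op 0.5
rows 16 slide [[-13.5, 6.0, -0.4], [-14.2, 4.1, -0.4], [-14.6, 2.2, -0.4], [-14.8, 0.3, -0.4], [-14.7, -1.7, -0.4], [-14.3, -3.6, -0.4], [-13.7, -5.5, -0.4], [-12.9, -7.3, -0.4], [-11.8, -8.9, -0.4], [-10.5, -10.4, -0.4], [-9.0, -11.7, -0.4], [-7.4, -12.8, -0.4], [-5.6, -13.7, -0.4], [-3.8, -14.3, -0.4], [-1.8, -14.7, -0.4], [0.1, -14.8, -0.4]] twist [[-0.009, 0.006, -0.133], [0, 0, -0.133], [0, 0, -0.133], [0, 0, -0.133], [0, 0, -0.133], [0, 0, -0.133], [0, 0, -0.133], [0, 0, -0.133], [0, 0, -0.133], [0, 0, -0.133], [0, 0, -0.133], [0, 0, -0.133], [0, 0, -0.133], [0, 0, -0.133], [0, 0, -0.133], [0, 0, -0.133]]
t 35.5 pos [ 0.5467 -0.1255  0.1941] yaw 28.46 dyaw -57.96 d [-144.7 -187.5    5.9] q [-24.4  27.6  92.7   0.1  60.3  37.1] F [ 0.5 -0.8  1.8] op 0.5
rows 8 slide [[-27.1, 12.0, -0.7], [-25.3, 15.3, -0.7], [-23.2, 18.4, -0.7], [-20.7, 21.2, -0.7], [-17.9, 23.6, -0.7], [-14.7, 25.7, -0.7], [-11.4, 27.3, -0.7], [-7.9, 28.5, -0.7]] twist [[-0.009, 0.006, 0.126], [0, 0, 0.126], [0, 0, 0.126], [0, 0, 0.126], [0, 0, 0.126], [0, 0, 0.126], [0, 0, 0.126], [0, 0, 0.126]]
```

View pics/t19z.png

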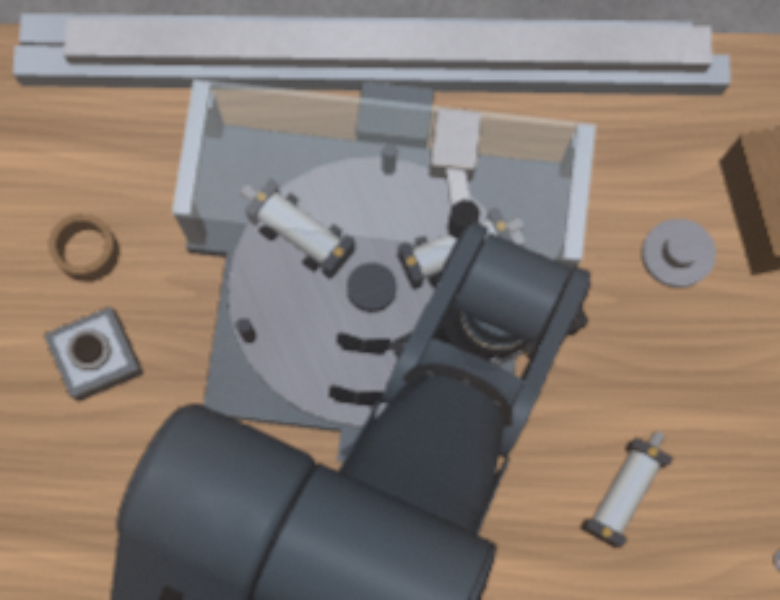

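Both loaded saddles sit at the back. The empty saddle0 is at the front and C is at (625,490) in the crop, undisturbed. Moving to C.

Request:
carry_out(grip=[1,1,1,1,1,1,1,1,1,1], slide=[[-27,12,-1],[-25,15,-1],[-23,18,-1],[-21,21,-1],[-18,23,-1],[-15,25,-1],[-11,27,-1],[-6,18,0],[0,0,0],[0,0,0]], twist=[[-0.009,0.006,0.126],[0,0,0.126],[0,0,0.126],[0,0,0.126],[0,0,0.126],[0,0,0.126],[0,0,0.126],[0,0,0.11],[0,0,0],[0,0,0]])

```text
time_s: 36.5
position: [0.3944, -0.2988, 0.1913]
tcp_rot: [[0.861, -0.508, -0.015], [-0.508, -0.861, 0.015], [-0.02, -0.005, -1.0]]
force: [0.6, 0.3, -0.1]
opening: 1.002
```

```bash
python3 -c "
from h import *
c=cam('wrist');save('w20',c);P=cloud(c);print(ori(P,.015,.08,(.413,-.3185),.085))
plan((.4033,-.3131,.1),-29.3)
"
```

```text
(array([ 0.4113, -0.3207]), array([ 49.5, 149. ]), array([ 0.4082, -0.3185]), np.float64(150.8), 4476)
t 36.55 pos [ 0.3945 -0.2986  0.1913] yaw -30.52 dyaw 1.22 d [  8.8 -14.5 -91.3] q [-5.000e+01  2.330e+01  1.016e+02 -1.000e-01  5.630e+01  7.060e+01] F [ 0.1 -0.  -0. ] op 1.0
rows 3 slide [[5.0, 2.7, 30.4], [5.0, 2.7, 30.4], [4.9, 2.7, 30.4]] twist [[-0.005, 0.02, -0.007], [0, 0, -0.007], [0, 0, -0.007]]
```

View pics/w20.png

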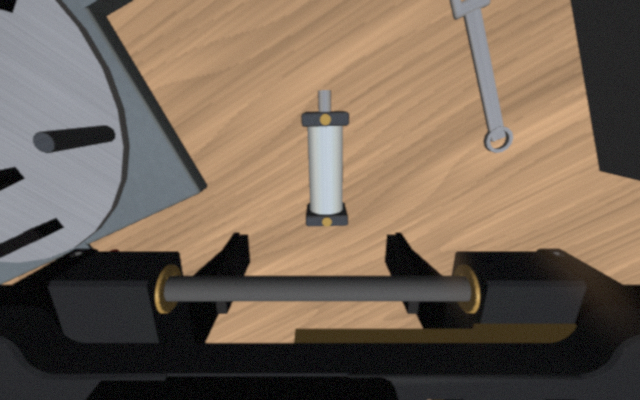

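Request:
carry_out(grip=[1,1,1,1,1,1,1], slide=[[14,10,0],[0,0,15],[0,0,30],[0,0,30],[0,0,15],[0,0,0],[0,0,0]], twist=[[-0.005,0.02,-0.022],[0,0,0],[0,0,0],[0,0,0],[0,0,0],[0,0,0],[0,0,0]])

```text
time_s: 37.25
position: [0.407, -0.3084, 0.0974]
tcp_rot: [[0.882, -0.472, 0.002], [-0.472, -0.882, 0.001], [0.001, -0.002, -1.0]]
force: [0.7, -0.2, 0.2]
opening: 0.997
```

```bash
python3 -c "
from h import *
plan((.4017,-.3153,.007),-29.2)
"
```

```text
t 37.25 pos [ 0.407  -0.3084  0.0974] yaw -28.13 dyaw -1.07 d [ -5.3  -6.9 -90.4] q [-49.8  32.7 104.8   0.2  42.5  68.2] F [ 0.7 -0.2  0.2] op 0.997
rows 3 slide [[-0.5, 2.9, 30.1], [-0.5, 2.9, 30.1], [-0.4, 2.9, 30.1]] twist [[-0.002, -0.001, 0.006], [0, 0, 0.006], [0, 0, 0.006]]
```

Request:
carry_out(grip=[1,1,1,1,1,1,1,1], slide=[[-1,9,0],[0,0,10],[0,0,15],[0,0,15],[0,0,15],[0,0,5],[0,0,0],[0,0,0]], twist=[[-0.002,0,0.018],[0,0,0],[0,0,0],[0,0,0],[0,0,0],[0,0,0],[0,0,0],[0,0,0]])

```text
time_s: 38.05
position: [0.4051, -0.3206, 0.0394]
tcp_rot: [[0.873, -0.488, 0.009], [-0.488, -0.873, -0.011], [0.013, 0.005, -1.0]]
force: [-0.4, 0.6, -0.1]
opening: 1.001
```

```bash
python3 -c "
from h import *
plan((.4017,-.3153,.007),-29.2)
"
```

```text
t 38.05 pos [ 0.4051 -0.3206  0.0394] yaw -29.2 dyaw -0.0 d [ -3.4   5.3 -32.4] q [-50.8  39.  106.2   0.   34.1  68.4] F [-0.4  0.6 -0.1] op 1.001
rows 1 slide [[-5.5, -3.0, 32.4]] twist [[0.005, -0.013, 0.0]]
```

Request:
carry_out(grip=[1,1,1,1,1,1], slide=[[-5.5,-3,5],[0,0,8],[0,0,8],[0,0,5],[0,0,0],[0,0,0]], twist=[[0.005,-0.013,0],[0,0,0],[0,0,0],[0,0,0],[0,0,0],[0,0,0]])

```text
time_s: 38.65
position: [0.4023, -0.3158, 0.0125]
tcp_rot: [[0.873, -0.488, 0.002], [-0.488, -0.873, -0.002], [0.002, 0.001, -1.0]]
force: [1.0, 0.1, -0.2]
opening: 0.997
```

```bash
python3 -c "
from h import *
plan((.4017,-.3153,.007),-29.2)
"
```

```text
t 38.65 pos [ 0.4023 -0.3158  0.0125] yaw -29.2 dyaw -0.0 d [-0.6  0.5 -5.5] q [-50.7  41.9 106.8   0.   31.2  68.5] F [ 1.   0.1 -0.2] op 0.997
rows 1 slide [[-0.7, -0.1, 5.5]] twist [[0.001, -0.002, 0.0]]
```

Request:
carry_out(grip=[1,1,-1,-1,-1,-1,-1,-1,-1], slide=[[-0.7,0,6],[0,0,0],[0,0,0],[0,0,0],[0,0,0],[0,0,0],[0,0,0],[0,0,0],[0,0,0]], twist=[[0,-0.002,0],[0,0,0],[0,0,0],[0,0,0],[0,0,0],[0,0,0],[0,0,0],[0,0,0],[0,0,0]])

```text
time_s: 39.55
position: [0.402, -0.3156, 0.0066]
tcp_rot: [[0.873, -0.488, 0.001], [-0.488, -0.873, -0.001], [0.001, 0.001, -1.0]]
force: [0.2, -1.2, 0.0]
opening: 0.451
```

```bash
python3 -c "
from h import *
plan((.4017,-.3153,.2),-29.2)
c=cam('wrist');save('w21',c)
"
```

```text
t 39.55 pos [ 0.402  -0.3156  0.0066] yaw -29.22 dyaw 0.02 d [ -0.3   0.3 193.4] q [-50.7  42.5 106.9  -0.   30.5  68.6] F [ 0.2 -1.2  0. ] op 0.451
rows 5 slide [[-0.1, -0.0, -38.7], [-0.1, -0.0, -38.7], [-0.1, -0.0, -38.7], [-0.1, -0.0, -38.7], [-0.1, -0.0, -38.7]] twist [[0.001, -0.001, -0.0], [0, 0, -0.0], [0, 0, -0.0], [0, 0, -0.0], [0, 0, -0.0]]
```

View pics/w21.png

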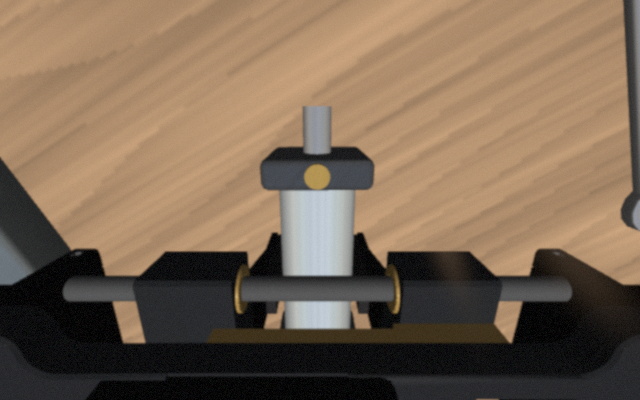

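Cylinder C is gripped and centred (plug at (317,176), rod at the top). I'll lift, then turn 203° ccw while carrying it.

Request:
carry_out(grip=[-1,-1,-1,-1,-1,-1,-1,-1,-1,-1], slide=[[0,0,-10],[0,0,-15],[0,0,-25],[0,0,-35],[0,0,-35],[0,0,-35],[0,0,-25],[0,0,-10],[0,0,0],[0,0,0]], twist=[[0,0,0],[0,0,0],[0,0,0],[0,0,0],[0,0,0],[0,0,0],[0,0,0],[0,0,0],[0,0,0],[0,0,0]])

```text
time_s: 40.6
position: [0.3971, -0.3109, 0.2014]
tcp_rot: [[0.873, -0.487, -0.01], [-0.487, -0.873, 0.01], [-0.014, -0.003, -1.0]]
force: [-0.0, -0.4, -4.3]
opening: 0.452
```

```bash
python3 -c "
from h import *
plan((.535,-.02,.21),174,full=203.2,n=27)
" | cut -c1-1600
```

```text
t 40.6 pos [ 0.3971 -0.3109  0.2014] yaw -29.17 dyaw 203.2 d [137.9 290.9   8.6] q [-50.7  23.   99.9  -0.1  57.9  68.5] F [-0.  -0.4 -4.3] op 0.452
rows 27 slide [[-0.8, -11.9, -0.3], [0.8, -11.9, -0.3], [2.3, -11.7, -0.3], [3.8, -11.3, -0.3], [5.3, -10.7, -0.3], [6.6, -9.9, -0.3], [7.9, -8.9, -0.3], [9.0, -7.8, -0.3], [9.9, -6.6, -0.3], [10.7, -5.2, -0.3], [11.3, -3.8, -0.3], [11.7, -2.3, -0.3], [11.9, -0.7, -0.3], [11.9, 0.8, -0.3], [11.7, 2.4, -0.3], [11.3, 3.9, -0.3], [10.7, 5.3, -0.3], [9.9, 6.7, -0.3], [8.9, 7.9, -0.3], [7.8, 9.0, -0.3], [6.5, 10.0, -0.3], [5.2, 10.7, -0.3], [3.7, 11.3, -0.3], [2.2, 11.7, -0.3], [0.7, 11.9, -0.3], [-0.9, 11.9, -0.3], [-2.5, 11.7, -0.3]] twist [[-0.003, 0.014, -0.131], [0, 0, -0.131], [0, 0, -0.131], [0, 0, -0.131], [0, 0, -0.131], [0, 0, -0.131], [0, 0, -0.131], [0, 0, -0.131], [0, 0, -0.131], [0, 0, -0.131], [0, 0, -0.131], [0, 0, -0.131], [0, 0, -0.131], [0, 0, -0.131], [0, 0, -0.131], [0, 0, -0.131], [0, 0, -0.131], [0, 0, -0.131], [0, 0, -0.131], [0, 0, -0.131], [0, 0, -0.131], [0, 0, -0.131], [0, 0, -0.131], [0, 0, -0.131], [0, 0, -0.131], [0, 0, -0.131], [0, 0, -0.131]]
```

Request:
carry_out(grip=[-1,-1,-1,-1,-1,-1,-1,-1,-1,-1,-1,-1], slide=[[-1,-12,-1],[1,-12,-1],[2,-12,-1],[4,-11,-1],[5,-11,-1],[7,-10,-1],[8,-9,-1],[9,-8,-1],[10,-7,-1],[11,-5,-1],[11,-4,-1],[12,-2,-1]], twist=[[-0.003,0.014,-0.1],[0,0,-0.131],[0,0,-0.131],[0,0,-0.131],[0,0,-0.131],[0,0,-0.131],[0,0,-0.131],[0,0,-0.131],[0,0,-0.131],[0,0,-0.131],[0,0,-0.131],[0,0,-0.131]])

```text
time_s: 41.8
position: [0.4481, -0.1669, 0.1908]
tcp_rot: [[0.462, 0.886, -0.04], [0.887, -0.461, 0.035], [0.013, -0.051, -0.999]]
force: [-0.0, 0.4, -4.0]
opening: 0.458
```

```bash
python3 -c "
from h import *
plan((.54,-.02,.205),174)
"
```

```text
t 41.8 pos [ 0.4481 -0.1669  0.1908] yaw 62.49 dyaw 111.51 d [ 91.9 146.9  14.2] q [-34.1  22.8 102.7   0.5  57.5  -6.9] F [-0.   0.4 -4. ] op 0.458
rows 14 slide [[12.3, 1.0, -1.0], [12.1, 2.7, -1.0], [11.6, 4.3, -1.0], [10.9, 5.9, -1.0], [10.0, 7.3, -1.0], [8.9, 8.7, -1.0], [7.6, 9.8, -1.0], [6.1, 10.8, -1.0], [4.6, 11.5, -1.0], [3.0, 12.0, -1.0], [1.3, 12.3, -1.0], [-0.5, 12.4, -1.0], [-2.2, 12.2, -1.0], [-3.8, 11.8, -1.0]] twist [[-0.051, -0.013, -0.139], [0, 0, -0.139], [0, 0, -0.139], [0, 0, -0.139], [0, 0, -0.139], [0, 0, -0.139], [0, 0, -0.139], [0, 0, -0.139], [0, 0, -0.139], [0, 0, -0.139], [0, 0, -0.139], [0, 0, -0.139], [0, 0, -0.139], [0, 0, -0.139]]
```

Request:
carry_out(grip=[-1,-1,-1,-1,-1,-1,-1,-1,-1,-1,-1,-1], slide=[[12,1,-3],[12,3,-2],[12,4,-2],[11,6,-2],[10,7,-2],[9,9,-2],[8,10,-2],[6,11,-2],[5,11,-2],[3,12,-2],[1,12,-2],[0,10,0]], twist=[[-0.051,-0.013,-0.13],[0,0,-0.14],[0,0,-0.14],[0,0,-0.14],[0,0,-0.14],[0,0,-0.14],[0,0,-0.14],[0,0,-0.14],[0,0,-0.14],[0,0,-0.14],[0,0,-0.14],[0,0,-0.14]])

```text
time_s: 43.0
position: [0.5083, -0.0286, 0.1894]
tcp_rot: [[-0.951, 0.305, -0.049], [0.304, 0.952, 0.024], [0.054, 0.008, -0.999]]
force: [-0.3, -0.0, -4.3]
opening: 0.45
```

```bash
python3 -c "
from h import *
plan((.5452,.0045,.18),174)
"
```

```text
t 43.0 pos [ 0.5083 -0.0286  0.1894] yaw 162.26 dyaw 11.74 d [36.9 33.1 -9.4] q [-16.1  25.1  98.5   0.6  59.4 -88.7] F [-0.3 -0.  -4.3] op 0.45
rows 2 slide [[-12.5, 21.4, 4.7], [-14.6, 20.0, 4.7]] twist [[0.008, -0.054, -0.102], [0, 0, -0.102]]
```

Request:
carry_out(grip=[-1,-1,-1,-1,-1], slide=[[-10,18,0],[-12,17,0],[-4,4,0],[0,0,0],[0,0,0]], twist=[[0.008,-0.054,-0.1],[0,0,-0.06],[0,0,0],[0,0,0],[0,0,0]])

```text
time_s: 43.5
position: [0.5377, 0.0057, 0.1791]
tcp_rot: [[-0.99, 0.141, -0.018], [0.141, 0.99, 0.005], [0.018, 0.002, -1.0]]
force: [0.0, 0.0, -4.3]
opening: 0.454
```

```bash
python3 -c "
from h import *
plan((.5452,.0045,.14),174)
"
```

```text
t 43.5 pos [0.5377 0.0057 0.1791] yaw 171.89 dyaw 2.11 d [  7.5  -1.2 -39.1] q [-11.3  27.3  96.5   0.1  57.3 -93.3] F [ 0.   0.  -4.3] op 0.454
rows 1 slide [[-7.6, -0.2, 39.1]] twist [[0.002, -0.018, -0.037]]
```

Request:
carry_out(grip=[-1,-1,-1,-1,-1,-1,-1], slide=[[-7.5,0,0],[0,0,10],[0,0,15],[0,0,15],[0,0,10],[0,0,0],[0,0,0]], twist=[[0.002,-0.018,-0.037],[0,0,0],[0,0,0],[0,0,0],[0,0,0],[0,0,0],[0,0,0]])

```text
time_s: 44.2
position: [0.5393, 0.0013, 0.1233]
tcp_rot: [[-0.993, 0.114, -0.011], [0.114, 0.993, 0.002], [0.011, 0.0, -1.0]]
force: [0.3, 0.1, -4.3]
opening: 0.457
```

```bash
python3 -c "
from h import *
plan((.5452,.0045,.1),174)
c=cam('wrist');save('w22',c)
"
```

```text
t 44.2 pos [0.5393 0.0013 0.1233] yaw 173.44 dyaw 0.56 d [  5.9   3.2 -23.3] q [-11.7  32.   99.2  -0.1  49.4 -95.1] F [ 0.3  0.1 -4.3] op 0.457
rows 1 slide [[-5.5, 3.8, 23.3]] twist [[0.0, -0.011, -0.01]]
```

View pics/w22.png

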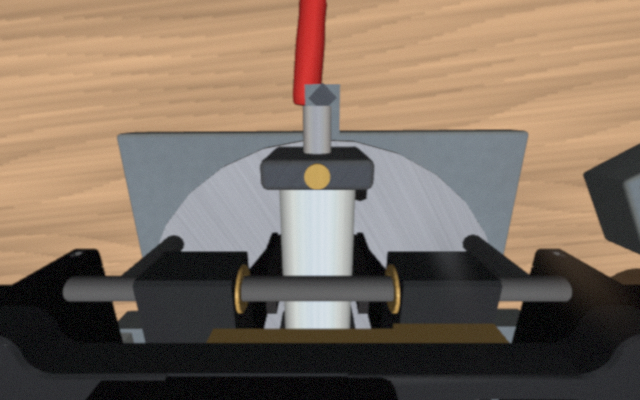

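Request:
carry_out(grip=[-1,-1,-1,-1,-1,-1], slide=[[-5.5,3.8,0],[0,0,0],[0,0,8],[0,0,8],[0,0,0],[0,0,0]], twist=[[0,-0.011,-0.01],[0,0,0],[0,0,0],[0,0,0],[0,0,0],[0,0,0]])

```text
time_s: 44.85
position: [0.5473, 0.0047, 0.1079]
tcp_rot: [[-0.995, 0.103, 0.005], [0.103, 0.995, -0.001], [-0.005, -0.0, -1.0]]
force: [0.2, -0.6, -4.5]
opening: 0.451
```

```bash
python3 -c "
from h import *
plan((.5452,.0045,.074),174)
"
```

```text
t 44.85 pos [0.5473 0.0047 0.1079] yaw 174.08 dyaw -0.08 d [ -2.1  -0.2 -33.9] q [-11.2  33.6  99.4   0.   46.7 -95.3] F [ 0.2 -0.6 -4.5] op 0.451
rows 1 slide [[2.1, -0.4, 33.9]] twist [[-0.0, 0.005, 0.001]]
```

Request:
carry_out(grip=[-1,-1,-1,-1,-1,-1,-1,-1], slide=[[2,0,4],[0,0,7],[0,0,7],[0,0,7],[0,0,5],[0,0,3],[0,0,0],[0,0,0]], twist=[[0,0.005,0],[0,0,0],[0,0,0],[0,0,0],[0,0,0],[0,0,0],[0,0,0],[0,0,0]])

```text
time_s: 45.65
position: [0.5455, 0.0048, 0.0717]
tcp_rot: [[-0.995, 0.103, 0.0], [0.103, 0.995, -0.0], [-0.0, -0.0, -1.0]]
force: [0.2, 1.3, -4.0]
opening: 0.45
```

```bash
python3 -c "
from h import *
plan((.5452,.0045,.0715),174)
"
```

```text
t 45.65 pos [0.5455 0.0048 0.0717] yaw 174.07 dyaw -0.07 d [-0.3 -0.3 -0.2] q [-11.2  37.1 100.6  -0.   42.4 -95.3] F [ 0.2  1.3 -4. ] op 0.45
rows 1 slide [[0.3, -0.3, 0.2]] twist [[-0.0, 0.0, 0.001]]
```

Request:
carry_out(grip=[-1,-1,-1], slide=[[1,0,2],[0,0,0],[0,0,0]], twist=[[0,0.004,0],[0,0,0],[0,0,0]])

```text
time_s: 45.95
position: [0.5462, 0.0046, 0.0724]
tcp_rot: [[-0.995, 0.103, 0.0], [0.103, 0.995, -0.001], [-0.0, -0.001, -1.0]]
force: [-1.2, 0.2, -4.0]
opening: 0.453
```

Request:
carry_out(grip=[0.1,0.4,0.7,1,1,1,1], slide=[[0,0,0],[0,0,0],[0,0,0],[0,0,0],[0,0,0],[0,0,0],[0,0,0]], twist=[[0,0,0],[0,0,0],[0,0,0],[0,0,0],[0,0,0],[0,0,0],[0,0,0]])

```text
time_s: 46.65
position: [0.5482, 0.0041, 0.0739]
tcp_rot: [[-0.995, 0.103, 0.005], [0.103, 0.995, -0.002], [-0.005, -0.001, -1.0]]
force: [-1.7, 0.4, 0.1]
opening: 0.963
```

Request:
carry_out(grip=[1,1,1,1,1,1,1,1], slide=[[0,0,-10],[0,0,-20],[0,0,-30],[0,0,-30],[0,0,-20],[0,0,-10],[0,0,0],[0,0,0]], twist=[[0,0,0],[0,0,0],[0,0,0],[0,0,0],[0,0,0],[0,0,0],[0,0,0],[0,0,0]])

```text
time_s: 47.45
position: [0.5467, 0.0045, 0.2008]
tcp_rot: [[-0.995, 0.103, 0.004], [0.103, 0.995, -0.001], [-0.004, -0.001, -1.0]]
force: [-0.4, 0.2, -0.1]
opening: 1.0
```

```bash
python3 -c "
from h import *
c=cam('wrist');save('w23',c);P=cloud(c)
print(ori(P,.08,.14,(.535,.005),.1))
q=peg(60);print(q);plan((q[0],q[1],.2),219)
"
```

```text
(array([0.5342, 0.0057]), array([ 63.7, 149.1]), array([0.5373, 0.0056]), np.float64(174.1), 6734)
[ 0.55918042 -0.13580666]
t 47.5 pos [0.5467 0.0045 0.2006] yaw 174.08 dyaw 44.92 d [  12.5 -140.3   -0.6] q [-11.2  25.7  94.9  -0.   59.1 -95.3] F [-0.2  0.2 -0.6] op 1.001
rows 6 slide [[-4.5, -23.0, 0.1], [-1.4, -23.4, 0.1], [1.6, -23.4, 0.1], [4.7, -23.0, 0.1], [7.6, -22.2, 0.1], [10.4, -21.0, 0.1]] twist [[-0.001, 0.004, -0.131], [0, 0, -0.131], [0, 0, -0.131], [0, 0, -0.131], [0, 0, -0.131], [0, 0, -0.131]]
```

View pics/w23.png

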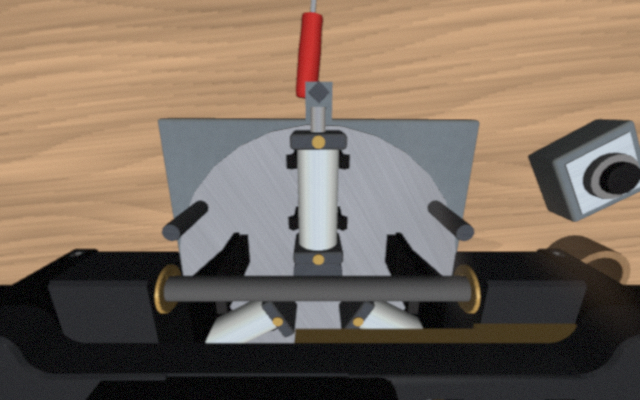

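C is seated too, so all three cylinders are loaded. Now I'll index clockwise back to home with the right-front peg, seen at (185,220).

Request:
carry_out(grip=[0,0,0,0,0,0,0,0], slide=[[-4,-23,0],[-1,-23,0],[2,-23,0],[5,-23,0],[7,-22,0],[9,-17,0],[0,0,0],[0,0,0]], twist=[[0,0.004,-0.12],[0,0,-0.12],[0,0,-0.12],[0,0,-0.12],[0,0,-0.11],[0,0,-0.1],[0,0,0],[0,0,0]])

```text
time_s: 48.3
position: [0.5488, -0.1322, 0.1886]
tcp_rot: [[-0.817, -0.576, -0.022], [-0.576, 0.817, 0.008], [0.013, 0.019, -1.0]]
force: [0.2, 1.5, -0.3]
opening: 0.505
```

```bash
python3 -c "
from h import *
plan((.559,-.1355,.14),214)
"
```

```text
t 48.3 pos [ 0.5488 -0.1322  0.1886] yaw -144.81 dyaw -1.19 d [ 10.2  -3.3 -48.6] q [-2.480e+01  2.850e+01  9.190e+01 -1.000e-01  6.090e+01 -1.499e+02] F [ 0.2  1.5 -0.3] op 0.505
rows 2 slide [[-3.2, -4.3, 24.3], [-3.3, -4.3, 24.3]] twist [[0.019, -0.013, 0.01], [0, 0, 0.01]]
```

Request:
carry_out(grip=[0,0,0,0,0,0,0], slide=[[-6,-8,0],[0,0,10],[0,0,20],[0,0,12],[0,0,0],[0,0,0],[0,0,0]], twist=[[0.019,-0.013,0.02],[0,0,0],[0,0,0],[0,0,0],[0,0,0],[0,0,0],[0,0,0]])

```text
time_s: 49.0
position: [0.5583, -0.13, 0.1424]
tcp_rot: [[-0.829, -0.559, -0.002], [-0.559, 0.829, 0.002], [0.001, 0.003, -1.0]]
force: [0.4, 0.4, -0.1]
opening: 0.503
```

```bash
python3 -c "
from h import *
plan((.559,-.1355,.077),214)
c=cam('wrist');save('w24',c)
"
```

```text
t 49.0 pos [ 0.5583 -0.13    0.1424] yaw -146.03 dyaw 0.03 d [  0.7  -5.5 -65.4] q [-2.430e+01  3.230e+01  9.390e+01  1.000e-01  5.400e+01 -1.483e+02] F [ 0.4  0.4 -0.1] op 0.503
rows 2 slide [[1.2, -2.5, 32.7], [1.2, -2.5, 32.7]] twist [[0.003, -0.001, -0.0], [0, 0, -0.0]]
```

View pics/w24.png

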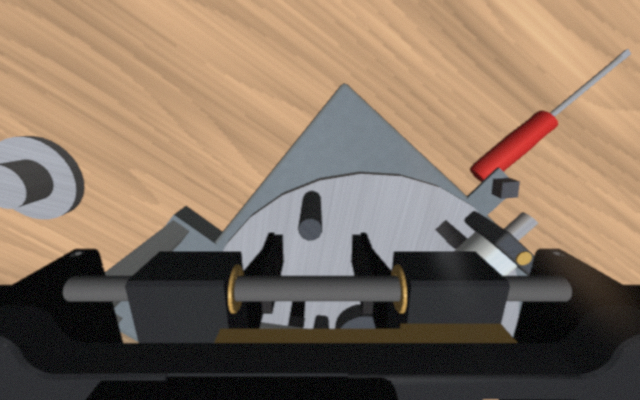

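Request:
carry_out(grip=[0,0,0,0,0,0,0], slide=[[2,-5,5],[0,0,15],[0,0,18],[0,0,15],[0,0,5],[0,0,0],[0,0,0]], twist=[[0.003,0,0],[0,0,0],[0,0,0],[0,0,0],[0,0,0],[0,0,0],[0,0,0]])

```text
time_s: 49.75
position: [0.5638, -0.1395, 0.0862]
tcp_rot: [[-0.83, -0.558, 0.011], [-0.558, 0.83, -0.007], [-0.005, -0.011, -1.0]]
force: [-0.6, -0.2, -1.0]
opening: 0.502
```

```bash
python3 -c "
from h import *
where();arc(60,15,8,214,182,lead=-4)
"
```

```text
r 0.1604 ang 62.1
pos [ 0.5638 -0.1395  0.0862] yaw -146.09 t 49.75 F [-0.6 -0.2 -1. ] q [ -25.   37.   95.   -0.   46. -149.]
"slide": [[9, 32, 11], [3, 15, 0], [3, 15, 0], [2, 16, 0], [2, 16, 0], [1, 16, 0], [1, 16, 0], [1, 16, 0]] 
"twist": [[-0.011, 0.005, 0.068], [0, 0, 0.07], [0, 0, 0.07], [0, 0, 0.07], [0, 0, 0.07], [0, 0, 0.07], [0, 0, 0.07], [0, 0, 0.07]]
```

Request:
carry_out(grip=[0,0,0,0,0,0], slide=[[5,15,10],[5,15,0],[4,15,0],[4,16,0],[3,16,0],[0,0,0]], twist=[[-0.011,0.005,0.04],[0,0,0.04],[0,0,0.07],[0,0,0.07],[0,0,0.07],[0,0,0]])

```text
time_s: 50.35
position: [0.5176, -0.0916, 0.0798]
tcp_rot: [[-0.958, -0.287, 0.022], [-0.287, 0.958, -0.019], [-0.016, -0.025, -1.0]]
force: [-0.4, -0.2, 0.7]
opening: 0.502
```

```bash
python3 -c "
from h import *
where();arc(36,-10,8,197,166,lead=-4)
"
```

```text
r 0.1601 ang 38.1
pos [ 0.5176 -0.0916  0.0798] yaw -163.3 t 50.35 F [-0.4 -0.2  0.7] q [ -22.   35.  104.   -1.   39. -128.]
"slide": [[5, 33, 5], [1, 16, 0], [1, 16, 0], [0, 16, 0], [0, 16, 0], [-1, 16, 0], [-1, 16, 0], [-2, 16, 0]] 
"twist": [[-0.025, 0.016, 0.062], [0, 0, 0.068], [0, 0, 0.068], [0, 0, 0.068], [0, 0, 0.068], [0, 0, 0.068], [0, 0, 0.068], [0, 0, 0.068]]
```

Request:
carry_out(grip=[0,0,0,0,0,0], slide=[[4,16,5],[3,16,0],[2,16,0],[2,16,0],[1,16,0],[0,0,0]], twist=[[-0.025,0.016,0.05],[0,0,0.06],[0,0,0.07],[0,0,0.07],[0,0,0.07],[0,0,0]])

```text
time_s: 50.95
position: [0.497, -0.0304, 0.0783]
tcp_rot: [[-1.0, 0.029, 0.01], [0.029, 0.999, -0.022], [-0.01, -0.022, -1.0]]
force: [-0.4, 0.0, 0.1]
opening: 0.5
```

```bash
python3 -c "
from h import *
where();arc(10,-40,8,180,143,lead=-4)
"
```

```text
r 0.1578 ang 14.7
pos [ 0.497  -0.0304  0.0783] yaw 178.34 t 50.95 F [-0.4  0.   0.1] q [ -16.   34.  108.   -2.   37. -103.]
"slide": [[4, 41, 3], [-1, 17, 0], [-2, 17, 0], [-2, 17, 0], [-3, 17, 0], [-3, 17, 0], [-4, 17, 0], [-4, 17, 0]] 
"twist": [[-0.022, 0.01, 0.052], [0, 0, 0.081], [0, 0, 0.081], [0, 0, 0.081], [0, 0, 0.081], [0, 0, 0.081], [0, 0, 0.081], [0, 0, 0.081]]
```

Request:
carry_out(grip=[0,0,0,0,0,0,0], slide=[[3,16,3],[2,17,0],[1,17,0],[0,17,0],[-1,17,0],[-1,17,0],[0,0,0]], twist=[[-0.022,0.01,0.06],[0,0,0.07],[0,0,0.07],[0,0,0.07],[0,0,0.07],[0,0,0.07],[0,0,0]])

```text
time_s: 51.65
position: [0.5135, 0.0609, 0.0774]
tcp_rot: [[-0.906, 0.424, -0.003], [0.424, 0.906, -0.009], [-0.001, -0.009, -1.0]]
force: [-0.0, -0.9, -0.3]
opening: 0.502
```

```bash
python3 -c "
from h import *
where();arc(-20,-50,5,158,136,lead=-4)
c=cam('wrist');save('w25',c)
"
```

```text
r 0.1548 ang -19.8
pos [0.5135 0.0609 0.0774] yaw 154.91 t 51.65 F [-0.  -0.9 -0.3] q [ -5.  35. 104.  -1.  41. -70.]
"slide": [[2, 28, 2], [-4, 16, 0], [-4, 16, 0], [-5, 16, 0], [-5, 16, 0]] 
"twist": [[-0.009, 0.001, 0.023], [0, 0, 0.077], [0, 0, 0.077], [0, 0, 0.077], [0, 0, 0.077]]
```

View pics/w25.png

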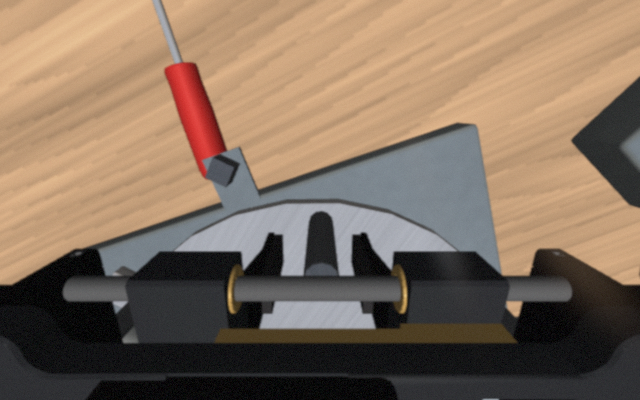

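Request:
carry_out(grip=[0,0,0,0,0,0,0,0], slide=[[3,14,2],[0,14,0],[-1,14,0],[-2,14,0],[-3,14,0],[-3,14,0],[0,0,0],[0,0,0]], twist=[[-0.009,0,0.04],[0,0,0.06],[0,0,0.06],[0,0,0.06],[0,0,0.06],[0,0,0.04],[0,0,0],[0,0,0]])

```text
time_s: 52.5
position: [0.5725, 0.1217, 0.0793]
tcp_rot: [[-0.728, 0.685, 0.017], [0.685, 0.728, 0.0], [-0.013, 0.012, -1.0]]
force: [-0.3, 1.2, 0.1]
opening: 0.499
```

```bash
python3 -c "
from h import *
where();arc(-55,-56,1,134,133,lead=0)
"
```

```text
r 0.1511 ang -51.9
pos [0.5725 0.1217 0.0793] yaw 136.74 t 52.5 F [-0.3  1.2  0.1] q [  1.  38.  95.  -0.  46. -46.]
"slide": [[5, 13, 4]] 
"twist": [[0.012, 0.013, 0.065]]
```

Request:
carry_out(grip=[0,0,0,0,0,0,0,0,0,0], slide=[[4,8,0],[3,5,0],[0,0,0],[0,0,0],[0,0,-10],[0,0,-25],[0,0,-30],[0,0,-30],[0,0,-15],[0,0,0]], twist=[[0.012,0.013,0],[0,0,0],[0,0,0],[0,0,0],[0,0,0],[0,0,0],[0,0,0],[0,0,0],[0,0,0],[0,0,0]])

```text
time_s: 53.5
position: [0.5718, 0.131, 0.1952]
tcp_rot: [[-0.731, 0.682, -0.007], [0.682, 0.731, -0.002], [0.004, -0.007, -1.0]]
force: [-0.8, -0.2, 0.1]
opening: 0.502
```

```bash
python3 -c "
from h import *
where()
c=cam('top');cv2.imwrite('pics/t26z.png',cv2.resize(c['color'][60:300,180:480],None,fx=2.6,fy=2.5)[:,:,::-1])
c=cam('scene');cv2.imwrite('pics/s26z.png',cv2.resize(c['color'][130:370,180:480],None,fx=2.6,fy=2.5)[:,:,::-1])
plan((.569,.329,.15),135)
"
```

```text
r 0.1594 ang -53.5
t 53.6 pos [0.5705 0.131  0.1929] yaw 136.96 dyaw -1.96 d [ -1.5 198.  -42.9] q [  2.1  29.5  89.2  -0.1  62.  -44.8] F [-0.1 -0.7 -0.6] op 0.504
rows 5 slide [[27.2, 28.7, 8.6], [27.4, 28.5, 8.6], [27.6, 28.4, 8.6], [27.8, 28.2, 8.6], [28.0, 28.0, 8.6]] twist [[-0.01, -0.007, 0.007], [0, 0, 0.007], [0, 0, 0.007], [0, 0, 0.007], [0, 0, 0.007]]
```

View pics/t26z.png

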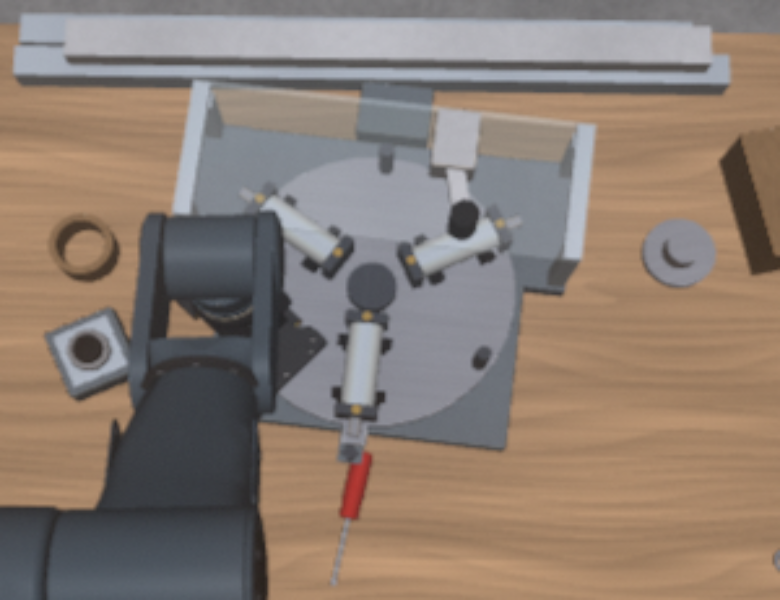

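View pics/s26z.png

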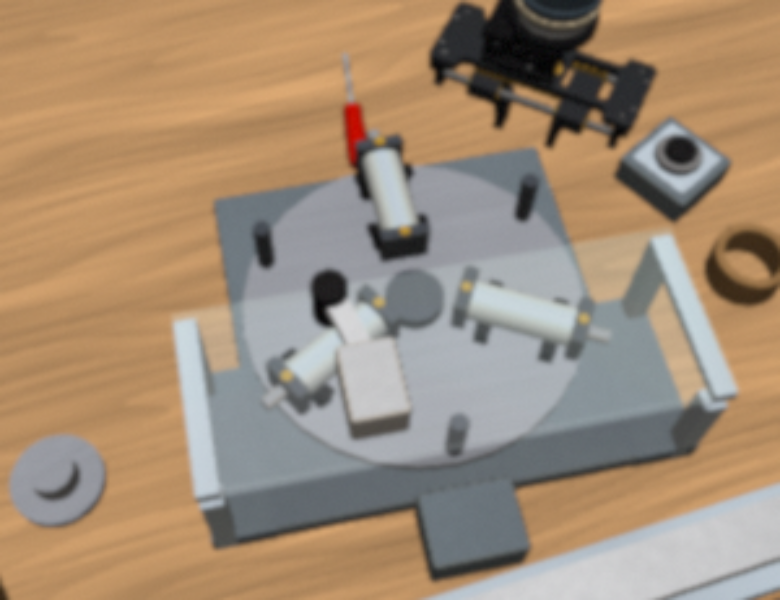

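All three cylinders are in their saddles and the table is home, with the front rod over the pointer at (352,435). Now the button, with the gripper shut.

Request:
carry_out(grip=[-1,-1,-1,-1,-1,-1,-1,-1], slide=[[27,28,0],[27,28,0],[27,28,0],[28,28,5],[18,18,5],[0,0,0],[0,0,0],[0,0,0]], twist=[[-0.01,-0.007,0.007],[0,0,0.007],[0,0,0.007],[0,0,0.007],[0,0,0.007],[0,0,0],[0,0,0],[0,0,0]])

```text
time_s: 54.4
position: [0.5623, 0.314, 0.1701]
tcp_rot: [[-0.703, 0.711, -0.02], [0.711, 0.703, -0.008], [0.009, -0.02, -1.0]]
force: [0.2, 0.5, -0.8]
opening: 0.009
```

```bash
python3 -c "
from h import *
plan((.569,.329,.12),135)
c=cam('wrist');save('w27',c);P=cloud(c)
m=(P[...,2]>.05)&(P[...,2]<.09)&(np.hypot(P[...,0]-.567,P[...,1]-.331)<.04);Q=P[m];print(np.percentile(Q,[2,50,98],0))
"
```

```text
t 54.4 pos [0.5623 0.314  0.1701] yaw 134.67 dyaw 0.33 d [  6.7  15.  -50.1] q [ 19.3  35.5  81.   -0.   64.7 -25.4] F [ 0.2  0.5 -0.8] op 0.009
rows 2 slide [[3.0, 7.7, 25.0], [3.0, 7.7, 25.0]] twist [[-0.02, -0.009, -0.003], [0, 0, -0.003]]
[[0.54288133 0.30950736 0.05538273]
 [0.56399176 0.33403231 0.06294918]
 [0.58912328 0.35556172 0.06862008]]
```

View pics/w27.png

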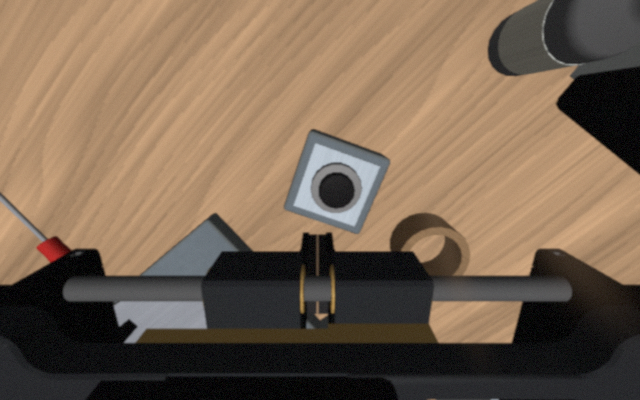

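```bash
python3 -c "
from h import *
c=cam('wrist');P=cloud(c);print(plane(c,337,189,.067),P[189,337],P[205,337],P[189,320])
t=plane(c,337,189,.067);plan((t[0],t[1],.1),135)
"
```

```text
[0.56518244 0.33350625 0.067     ] [0.5651178  0.33354996 0.06728605] [0.57654322 0.32237694 0.06824847] [0.55327636 0.32214569 0.06834512]
t 54.5 pos [0.5627 0.3135 0.1706] yaw 134.61 dyaw 0.39 d [  2.5  20.  -70.6] q [ 19.2  35.5  81.   -0.   64.7 -25.4] F [ 0.4 -0.2 -0.9] op 0.006
rows 2 slide [[6.2, 7.9, 35.3], [6.2, 7.9, 35.3]] twist [[-0.019, -0.008, -0.003], [0, 0, -0.003]]
```

Request:
carry_out(grip=[-1,-1,-1,-1,-1,-1], slide=[[12,15,5],[0,0,15],[0,0,20],[0,0,15],[0,0,0],[0,0,0]], twist=[[-0.019,-0.008,0],[0,0,0],[0,0,0],[0,0,0],[0,0,0],[0,0,0]])

```text
time_s: 55.1
position: [0.5684, 0.3347, 0.1154]
tcp_rot: [[-0.697, 0.717, 0.009], [0.717, 0.697, 0.006], [-0.002, 0.011, -1.0]]
force: [0.2, -0.4, 0.6]
opening: 0.007
```

```bash
python3 -c "
from h import *
plan((.5651,.3335,.075),135)
"
```

```text
t 55.1 pos [0.5684 0.3347 0.1154] yaw 134.23 dyaw 0.77 d [ -3.3  -1.2 -40.4] q [ 20.7  39.8  82.4   0.2  57.2 -23.6] F [ 0.2 -0.4  0.6] op 0.007
rows 1 slide [[1.4, -3.2, 40.4]] twist [[0.011, 0.002, -0.014]]
```

Request:
carry_out(grip=[-1,-1,-1,-1,-1,-1,-1], slide=[[1.4,-3,5],[0,0,10],[0,0,12],[0,0,8],[0,0,0],[0,0,0],[0,0,0]], twist=[[0.011,0.002,-0.01],[0,0,0],[0,0,0],[0,0,0],[0,0,0],[0,0,0],[0,0,0]])

```text
time_s: 55.8
position: [0.5665, 0.3343, 0.0793]
tcp_rot: [[-0.705, 0.709, 0.003], [0.709, 0.705, 0.001], [-0.002, 0.003, -1.0]]
force: [0.4, -0.3, 0.9]
opening: 0.004
```

```bash
python3 -c "
from h import *
plan((.5651,.3335,.06),135)
"
```

```text
t 55.8 pos [0.5665 0.3343 0.0793] yaw 134.81 dyaw 0.19 d [ -1.4  -0.8 -19.3] q [ 20.8  42.6  83.5  -0.   53.8 -24. ] F [ 0.4 -0.3  0.9] op 0.004
rows 1 slide [[0.4, -1.6, 19.3]] twist [[0.003, 0.002, -0.003]]
```

Request:
carry_out(grip=[-1,-1,-1,-1,-1], slide=[[0.4,-1.6,4],[0,0,5],[0,0,5],[0,0,0],[0,0,0]], twist=[[0.003,0.002,0],[0,0,0],[0,0,0],[0,0,0],[0,0,0]])

```text
time_s: 56.3
position: [0.5661, 0.3339, 0.0662]
tcp_rot: [[-0.705, 0.71, 0.002], [0.71, 0.705, 0.001], [-0.001, 0.002, -1.0]]
force: [-0.6, -0.4, 3.4]
opening: 0.01
```

Request:
carry_out(grip=[-1,-1,-1,-1], slide=[[0,0,4],[0,0,4],[0,0,0],[0,0,0]], twist=[[0,0,0],[0,0,0],[0,0,0],[0,0,0]])

```text
time_s: 56.7
position: [0.5663, 0.3339, 0.0658]
tcp_rot: [[-0.705, 0.709, 0.004], [0.709, 0.705, 0.001], [-0.002, 0.004, -1.0]]
force: [-0.9, -0.5, 3.0]
opening: 0.004
```

Request:
carry_out(grip=[-1,-1,-1], slide=[[0,0,8],[0,0,8],[0,0,8]], twist=[[0,0.003,0],[0,0,0],[0,0,0]])

```text
time_s: 57.0
position: [0.5669, 0.3343, 0.0626]
tcp_rot: [[-0.707, 0.707, 0.004], [0.707, 0.707, 0.003], [-0.001, 0.005, -1.0]]
force: [-13.8, -6.3, 45.1]
opening: 0.002
```

The button has bottomed out (45 N, fingertips 5–6 mm down). Retracting.

Request:
carry_out(grip=[-1,-1,-1,-1,-1,-1,-1,-1], slide=[[0,0,-6],[0,0,-15],[0,0,-30],[0,0,-35],[0,0,-30],[0,0,-15],[0,0,0],[0,0,0]], twist=[[0.005,0.001,0],[0,0,0],[0,0,0],[0,0,0],[0,0,0],[0,0,0],[0,0,0],[0,0,0]])

```text
time_s: 57.8
position: [0.5674, 0.3346, 0.199]
tcp_rot: [[-0.707, 0.707, 0.002], [0.707, 0.707, 0.001], [-0.001, 0.003, -1.0]]
force: [-0.5, -0.3, -0.5]
opening: 0.006
```

```bash
python3 -c "
from h import *
c=cam('wrist');save('w28',c)
c=cam('top');cv2.imwrite('pics/t28z.png',cv2.resize(c['color'][60:300,180:480],None,fx=2.6,fy=2.5)[:,:,::-1])
plan((.587,.1395,.2),129)
"
```

```text
t 57.9 pos [0.567  0.3344 0.1984] yaw 134.98 dyaw -5.98 d [  20.  -194.9    1.6] q [ 20.8  34.3  78.4   0.   67.3 -24.2] F [-0.5  0.6  0.3] op 0.01
rows 5 slide [[-30.4, -24.7, -0.3], [-30.9, -24.1, -0.3], [-31.4, -23.4, -0.3], [-31.9, -22.8, -0.3], [-32.4, -22.1, -0.3]] twist [[0.001, 0.0, 0.021], [0, 0, 0.021], [0, 0, 0.021], [0, 0, 0.021], [0, 0, 0.021]]
```

View pics/w28.png

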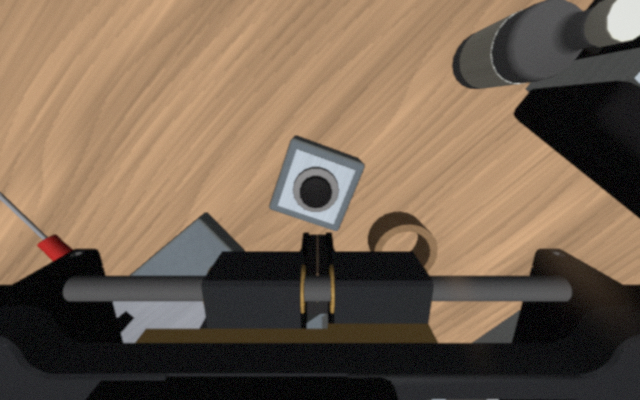

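View pics/t28z.png

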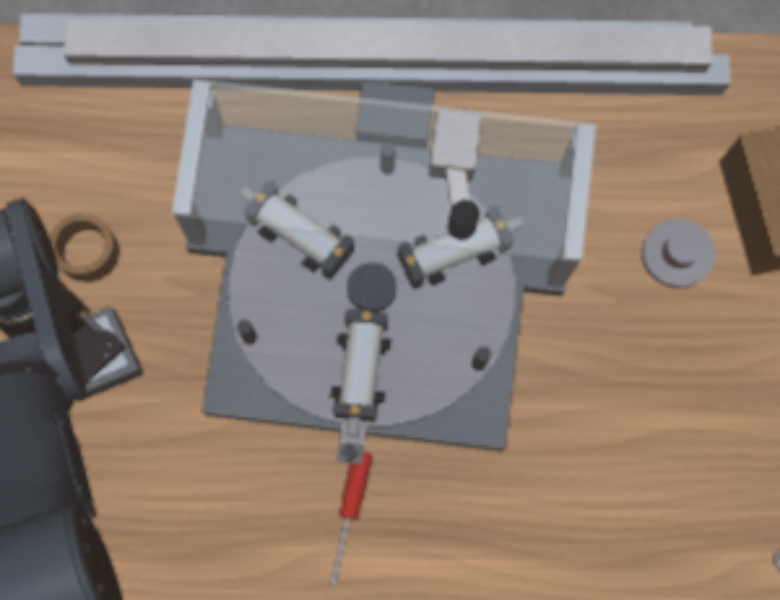

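The button is up and black again at (317,190). The tongue is at the pointer, so the table is home. Last step: index ccw one position.

Request:
carry_out(grip=[-0.5,0,0,0,0,0,0,0], slide=[[-30,-25,-1],[-31,-24,-1],[-31,-23,-1],[-32,-23,-1],[-24,-16,-1],[0,0,0],[0,0,0],[0,0,0]], twist=[[0,0,0.021],[0,0,0.021],[0,0,0.021],[0,0,0.021],[0,0,0.021],[0,0,0],[0,0,0],[0,0,0]])

```text
time_s: 58.7
position: [0.5807, 0.1453, 0.1901]
tcp_rot: [[-0.628, 0.778, -0.019], [0.778, 0.628, -0.001], [0.012, -0.016, -1.0]]
force: [-0.1, 0.9, -0.8]
opening: 0.493
```

```bash
python3 -c "
from h import *
plan((.587,.1395,.14),129)
"
```

```text
t 58.7 pos [0.5807 0.1453 0.1901] yaw 128.9 dyaw 0.1 d [  6.3  -5.8 -50.1] q [  3.3  30.8  87.    0.   63.3 -35.6] F [-0.1  0.9 -0.8] op 0.493
rows 2 slide [[-4.2, 0.6, 25.1], [-4.2, 0.6, 25.1]] twist [[-0.016, -0.012, -0.001], [0, 0, -0.001]]
```

Request:
carry_out(grip=[0,0,0,0,0,0,0], slide=[[-8,1,0],[0,0,10],[0,0,18],[0,0,14],[0,0,0],[0,0,0],[0,0,0]], twist=[[-0.016,-0.012,0],[0,0,0],[0,0,0],[0,0,0],[0,0,0],[0,0,0],[0,0,0]])

```text
time_s: 59.4
position: [0.5858, 0.1453, 0.1443]
tcp_rot: [[-0.635, 0.773, 0.002], [0.773, 0.635, 0.001], [0.0, 0.002, -1.0]]
force: [0.7, -0.0, 0.1]
opening: 0.498
```

```bash
python3 -c "
from h import *
plan((.587,.1395,.075),129)
c=cam('wrist');save('w29',c)
"
```

```text
t 59.4 pos [0.5858 0.1453 0.1443] yaw 129.4 dyaw -0.4 d [  1.2  -5.8 -69.3] q [  3.3  34.1  89.5   0.1  56.4 -36.2] F [ 0.7 -0.   0.1] op 0.498
rows 2 slide [[-2.6, -1.4, 34.7], [-2.6, -1.4, 34.7]] twist [[0.002, -0.0, 0.003], [0, 0, 0.003]]
```

View pics/w29.png

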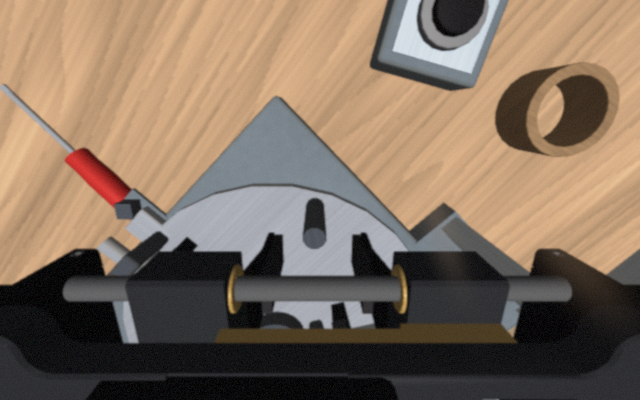

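Peg top at (315,238), centred between the fingers; descending.

Request:
carry_out(grip=[0,0,0,0,0,0,0,0], slide=[[-4,-2,5],[0,0,15],[0,0,18],[0,0,18],[0,0,6],[0,0,0],[0,0,0],[0,0,0]], twist=[[0.002,0,0],[0,0,0],[0,0,0],[0,0,0],[0,0,0],[0,0,0],[0,0,0],[0,0,0]])

```text
time_s: 60.25
position: [0.5922, 0.1395, 0.0851]
tcp_rot: [[-0.634, 0.773, 0.012], [0.773, 0.635, -0.0], [-0.008, 0.009, -1.0]]
force: [-0.7, -0.3, -0.1]
opening: 0.503
```

```bash
python3 -c "
from h import *
where();arc(-60,-15,8,129,163)
"
```

```text
r 0.1578 ang -61.5
pos [0.5922 0.1395 0.0851] yaw 129.38 t 60.25 F [-0.7 -0.3 -0.1] q [  3.  39.  91.  -0.  49. -37.]
"slide": [[8, -30, 10], [2, -16, 0], [1, -16, 0], [1, -16, 0], [1, -16, 0], [0, -16, 0], [0, -16, 0], [0, -16, 0]] 
"twist": [[0.009, 0.008, -0.068], [0, 0, -0.074], [0, 0, -0.074], [0, 0, -0.074], [0, 0, -0.074], [0, 0, -0.074], [0, 0, -0.074], [0, 0, -0.074]]
```

Request:
carry_out(grip=[0,0,0,0,0,0], slide=[[5,-15,9],[5,-15,0],[3,-16,0],[3,-16,0],[2,-16,0],[0,0,0]], twist=[[0.009,0.008,-0.04],[0,0,-0.04],[0,0,-0.07],[0,0,-0.07],[0,0,-0.07],[0,0,0]])

```text
time_s: 60.85
position: [0.535, 0.1016, 0.0801]
tcp_rot: [[-0.834, 0.551, 0.028], [0.552, 0.834, 0.009], [-0.019, 0.023, -1.0]]
force: [-0.3, 0.6, 0.2]
opening: 0.498
```

```bash
python3 -c "
from h import *
where();arc(-36,10,8,149,180)
"
```

```text
r 0.1598 ang -36.5
pos [0.535  0.1016 0.0801] yaw 146.52 t 60.85 F [-0.3  0.6  0.2] q [ -1.  36. 102.   1.  41. -58.]
"slide": [[2, -28, 5], [1, -16, 0], [0, -16, 0], [0, -16, 0], [-1, -16, 0], [-1, -16, 0], [-2, -16, 0], [-3, -16, 0]] 
"twist": [[0.023, 0.019, -0.111], [0, 0, -0.068], [0, 0, -0.068], [0, 0, -0.068], [0, 0, -0.068], [0, 0, -0.068], [0, 0, -0.068], [0, 0, -0.068]]
```

Request:
carry_out(grip=[0,0,0,0,0,0], slide=[[3,-16,5],[3,-16,0],[2,-16,0],[1,-16,0],[1,-16,0],[0,0,0]], twist=[[0.023,0.019,-0.06],[0,0,-0.06],[0,0,-0.07],[0,0,-0.07],[0,0,-0.07],[0,0,0]])

```text
time_s: 61.45
position: [0.5023, 0.0434, 0.0787]
tcp_rot: [[-0.967, 0.252, 0.026], [0.252, 0.968, 0.012], [-0.022, 0.018, -1.0]]
force: [-0.4, 0.8, 0.2]
opening: 0.499
```

```bash
python3 -c "
from h import *
where();arc(-10,40,8,168,205)
"
```

```text
r 0.1586 ang -12.3
pos [0.5023 0.0434 0.0787] yaw 165.39 t 61.45 F [-0.4  0.8  0.2] q [ -8.  34. 107.   1.  37. -85.]
"slide": [[0, -35, 4], [-1, -17, 0], [-2, -17, 0], [-2, -17, 0], [-3, -17, 0], [-3, -17, 0], [-4, -17, 0], [-4, -17, 0]] 
"twist": [[0.018, 0.022, -0.126], [0, 0, -0.081], [0, 0, -0.081], [0, 0, -0.081], [0, 0, -0.081], [0, 0, -0.081], [0, 0, -0.081], [0, 0, -0.081]]
```

Request:
carry_out(grip=[0,0,0,0,0,0,0], slide=[[2,-16,4],[1,-17,0],[0,-17,0],[-1,-17,0],[-1,-17,0],[-2,-17,0],[0,0,0]], twist=[[0.018,0.022,-0.07],[0,0,-0.07],[0,0,-0.07],[0,0,-0.07],[0,0,-0.07],[0,0,-0.07],[0,0,0]])

```text
time_s: 62.15
position: [0.5001, -0.0505, 0.0774]
tcp_rot: [[-0.987, -0.163, 0.005], [-0.163, 0.987, 0.006], [-0.005, 0.005, -1.0]]
force: [0.2, 0.4, 0.6]
opening: 0.5
```

```bash
python3 -c "
from h import *
where();arc(20,50,5,188,210)
"
```

```text
r 0.1592 ang 22.0
pos [ 0.5001 -0.0505  0.0774] yaw -170.62 t 62.15 F [0.2 0.4 0.6] q [ -19.   34.  107.    1.   39. -119.]
"slide": [[-3, -22, 2], [-4, -16, 0], [-5, -16, 0], [-5, -16, 0], [-6, -16, 0]] 
"twist": [[0.005, 0.005, -0.053], [0, 0, -0.077], [0, 0, -0.077], [0, 0, -0.077], [0, 0, -0.077]]
```

Request:
carry_out(grip=[0,0,0,0,0,0,0,0], slide=[[0,-14,2],[-2,-14,0],[-2,-14,0],[-3,-14,0],[-3,-14,0],[-3,-10,0],[0,0,0],[0,0,0]], twist=[[0.005,0.005,-0.06],[0,0,-0.06],[0,0,-0.06],[0,0,-0.06],[0,0,-0.06],[0,0,-0.04],[0,0,0],[0,0,0]])

```text
time_s: 62.95
position: [0.5439, -0.1199, 0.0797]
tcp_rot: [[-0.88, -0.474, 0.011], [-0.474, 0.88, -0.005], [-0.008, -0.009, -1.0]]
force: [-0.5, -0.9, -0.7]
opening: 0.5
```

```bash
python3 -c "
from h import *
where();arc(55,58,2,212,213)
"
```

```text
r 0.1575 ang 52.1
pos [ 0.5439 -0.1199  0.0797] yaw -151.69 t 62.95 F [-0.5 -0.9 -0.7] q [ -24.   37.   99.    0.   43. -142.]
"slide": [[-6, -23, 5], [-2, -4, 0]] 
"twist": [[-0.009, 0.008, -0.073], [0, 0, -0.009]]
```

Request:
carry_out(grip=[0,0,0,0,0,0,0,0,0,0], slide=[[-1,-8,0],[-1,-5,0],[0,0,0],[0,0,0],[0,0,-10],[0,0,-25],[0,0,-30],[0,0,-30],[0,0,-20],[0,0,0]], twist=[[-0.009,0.008,0],[0,0,0],[0,0,0],[0,0,0],[0,0,0],[0,0,0],[0,0,0],[0,0,0],[0,0,0],[0,0,0]])

```text
time_s: 63.95
position: [0.5495, -0.1272, 0.2006]
tcp_rot: [[-0.882, -0.471, -0.008], [-0.471, 0.882, 0.004], [0.005, 0.007, -1.0]]
force: [1.2, -0.3, 0.8]
opening: 0.498
```

```bash
python3 -c "
from h import *
where();plan((.5,-.4,.25),-151.7)
"
```

```text
r 0.1592 ang 55.4
t 63.95 pos [ 0.5495 -0.1272  0.2006] yaw -151.9 dyaw 0.2 d [ -49.5 -272.8   49.4] q [ -24.4   27.3   91.9    0.    61.3 -142.5] F [ 1.2 -0.3  0.8] op 0.498
rows 7 slide [[24.6, -31.0, -7.1], [24.6, -31.0, -7.1], [24.6, -31.0, -7.1], [24.6, -31.0, -7.1], [24.7, -31.0, -7.1], [24.7, -31.0, -7.1], [24.7, -31.0, -7.1]] twist [[0.007, -0.005, -0.0], [0, 0, -0.0], [0, 0, -0.0], [0, 0, -0.0], [0, 0, -0.0], [0, 0, -0.0], [0, 0, -0.0]]
```

Request:
carry_out(grip=[0,0,0,0,0,0,0,0,0], slide=[[24,-31,-7],[22,-33,-7],[20,-34,-7],[17,-36,-7],[15,-37,-7],[12,-30,-5],[0,0,0],[0,0,0],[0,0,0]], twist=[[0.007,-0.005,0.1],[0,0,0.1],[0,0,0.1],[0,0,0.1],[0,0,0.1],[0,0,0.1],[0,0,0],[0,0,0],[0,0,0]])

```text
time_s: 64.85
position: [0.484, -0.3513, 0.2347]
tcp_rot: [[-0.991, 0.13, -0.009], [0.13, 0.991, 0.009], [0.01, 0.008, -1.0]]
force: [-0.2, -0.2, 0.1]
opening: 0.499
```

```bash
python3 -c "
from h import *
s=bot.read_state();print(s['position'],s['joint_positions'],s['force'])
c=cam('top');cv2.imwrite('pics/t30z.png',cv2.resize(c['color'][60:300,180:480],None,fx=2.6,fy=2.5)[:,:,::-1]);P=cloud(c);h=HUB
m=((P[...,2]>.095)&(P[...,2]<.135)&(np.hypot(P[...,0]-h[0],P[...,1]-h[1])<.19)&(P[...,0]<.62)&(abs(P[...,1])>.09)).astype(np.uint8)
n,l,st,ce=cv2.connectedComponentsWithStats(m)
for i in range(1,n):
  if st[i,4]>3:
    q=P[l==i].mean(0);r=q[:2]-h;print('peg',st[i],q.round(4),np.hypot(*r).round(4),np.degrees(np.arctan2(r[1],r[0])).round(1))
print(ori(P,.085,.14,(.535,.005),.09),P[(np.hypot(P[...,0]-.545,P[...,1]-.0045)<.03)][:,2].max())
c=cam('scene');cv2.imwrite('pics/s30z.png',cv2.resize(c['color'][130:370,180:480],None,fx=2.6,fy=2.5)[:,:,::-1])
"
```

```text
[ 0.48396594 -0.3512589   0.23466615] [-4.66675433e+01  2.76591710e+01  8.47672210e+01 -3.11319900e-03
  6.83034444e+01 -1.29206355e+02] [-0.17241788 -0.24473797  0.10350373]
peg [271 187   6   8  36] [0.5874 0.1392 0.1154] 0.1596 114.3
peg [362 199   6   7  34] [ 0.556  -0.1338  0.1161] 0.1602 -127.2
(array([0.5367, 0.0065]), array([ 61.3, 149.9]), array([0.5424, 0.0059]), np.float64(173.7), 665) 0.11738975117721862
```

View pics/t30z.png

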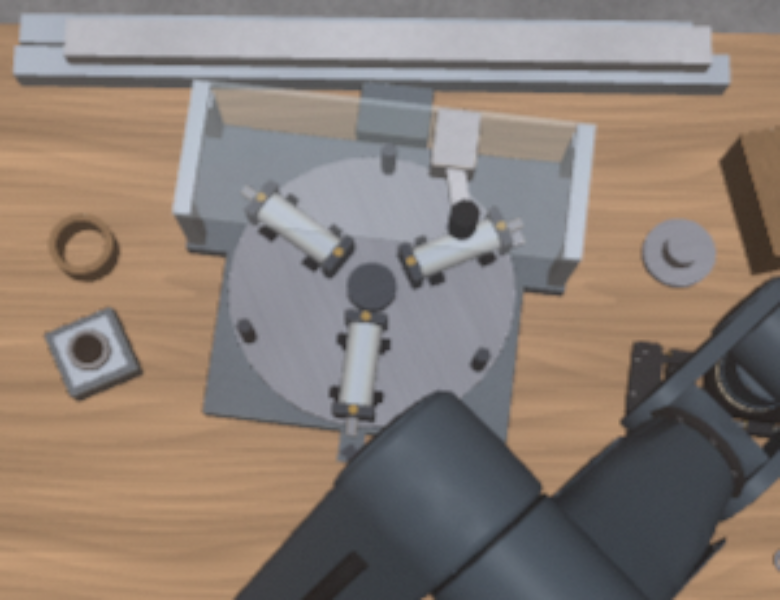

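View pics/s30z.png

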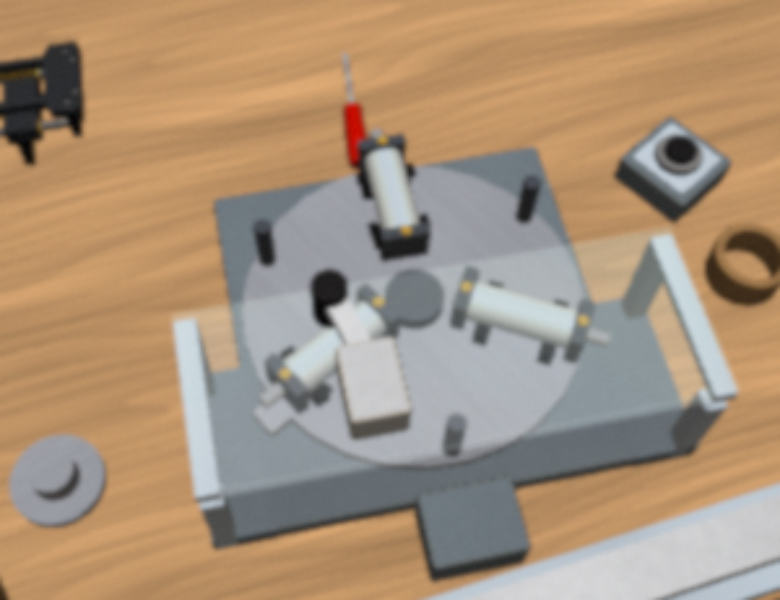

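All checks look right: the tongue and home saddle are under the head at (275,415) in the scene crop, all three cylinders are seated, and the bystanders have not moved. Handing in.

```bash
python3 -c "
from rig import bot
print(bot.hand_in())"
```

```text
the job is handed in; nothing more can be done
None
```

I loaded all three cylinders with their rods outwards: A in saddle2, B in saddle1 (the home saddle) and C in saddle0. I then indexed the table home, pressed the start button, indexed one position anticlockwise and handed in. It finished at about 65 s, and the hand-in gave no verdict.

**Last checks that passed:**
- **Turntable:** the final pictures show the tongue and the home saddle under the marking head. The two front handle pegs measured 114° and 233°, where the rest position puts them at 114° and 234°.
- **Cylinders:** all three lay in their V-blocks in the last pictures. After each release the barrel centre measured within about 1 mm of the saddle centre along the bench. The seated height was judged from the tool height, not measured directly at the end.
- **Bystanders and arm:** the tape and flange stood where they began, and the arm was clear of everything with no force on it.

**Checks that were less clear:**
- **Seating of B and C:** neither showed a clear drop in weight before I let go. Both were within about 1 mm of the seated height, so any drop was under 1 mm.
- **Start button:** I could not read it directly. I judged it fully pressed because the force jumped from 3 N to 45 N over the last 3 mm, and it looked up again afterwards. That 45 N was on the fingertips, and the 40 N limit is for the arm and the gripper's body, so I don't expect it to count.
- **Cylinder B:** it was knocked about 2 to 3 cm during the run, so I measured it again before grasping it.

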